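# Pack the carry caddy for the drying station

## Robot

A 6-joint arm with a two-finger parallel gripper is mounted at the origin on the work surface. World frame = base frame: x ahead of the robot, y to its left, z up, the work surface at z = 0. Lengths are in m, angles in rad, forces in N, time in s.
With the tool pointing down it reaches from about 0.25 to 0.85 m from the base axis. Payload 12.5 kg.
Tool frame: the origin (TCP) lies midway between the tips of the shut fingers; the grasp point (between the pads) lies 19 mm behind it; z points along the fingers, x is the direction in which the jaws open and shut, and the axes are right-handed (so a half turn about z gives the same grasp; the last joint's range is limited). The gripper opens to 93 mm and grips with 3 to 60 N. Pads are 15 mm wide; open, the fingers measure 128 mm over their backs; the gripper's body (75 mm by 188 mm) begins 65 mm behind the grasp point.
Start: joints at [-1.234, 0.351, 1.652, -0, 1.139, -0.085], TCP at [0.225, -0.502, 0.18] pointing down, gripper open.
Joint ranges: [-2.75, 2.75], [-0.79, 2.1], [0.01, 2.65], [-1.57, 4.71], [0.07, 3.14], [-2.87, 2.87]. Speed limits (rad/s): [2.22, 2.22, 2.79, 3.14, 3.14, 3.14].

## Interface

Orientations are given as a unit quaternion [x, y, z, w].
In Python, from plant import ctrl, imaging gives the robot as it stands.
- The arm moves only by the shell command python3 -m handwheel 'ROWS' [FORCE]. ROWS is a JSON object of lists of equal length, an entry for each row: "gripper": the gripper's target within -1 to 1 (shut at 1, half-way at 0, fully open at -1); "translation": the shift along the tool's x, y, z in mm, a list of three; "twist": the turn about the tool's z in degrees. A call has 1 to 20 rows; each row is the pose to reach, as a shift and turn from the pose commanded when the call began, along the tool's axes at that moment; what a row does not reach only later rows make up. A row lasts 1/12 s, in which the tool goes at most 41.7 mm and 7.16 degrees, less where a joint would pass 70% of its speed; a pose out of reach is approached as far as the arm can. A call with a gripper value outside its range is refused whole. The fingers move at their own pace and stop on an object; FORCE is the grip in N (left out, the last holds). Time passes only in rows, so rows that repeat a pose let the fingers close. It gives the time, the measured TCP pose, the force and the opening at its end, in the units of the state.
- ctrl.get_obs(): the state, without advancing time (a new reading comes with each control period).
- imaging.capture(name): name is "scene" or "top" or "wrist"; returns a dict with "image" (384x512x3 uint8, red, green, blue), "range_z" (384x512 float32, m along the optical axis (not along the pixel's ray), 0 where there is no reading), "fov_y" (degrees; the focal length in pixels is half the picture's height over the tangent of half this angle, whatever the lens; pixels are square), "cx", "cy" (the principal point, pixels), "position" and "attitude" of the camera in the world. Camera axes: x right, y up, looking along -z (the intrinsics and any distortion apply to the point x, -y, -z); pixel columns grow to the right and rows downward; lengths in m; the calibration is good to about 2 mm. A picture is of the moment at which its call begins.
- ctrl.sign_off(): hands the job in, once; it reports no verdict.
Trained networks look in a picture, given as the dict that the camera call returned (one of the last four; its "shot" number tells which), for a name from the list of things; names that differ only in an ending like _2 or _b are one class to them, and where a whole thing is asked for, a point or a joint stands for the part that bears it (a point fixed in the world has none). Each returns a list of dicts, best first, with "conf" (0 to 1); they miss things now and then, are a little off and sometimes report something else, mostly with a low value. They report only what shows in the picture. A call takes as long as a camera call. They do not tell look-alikes from the thing itself.
- imaging.recognise(label, picture): "position" ([x, y, z] in m, in world coordinates, good to about 4 mm: the middle of the surface that is visible of it).
- imaging.outline_of(label, picture): "mask" (384x512 bool, what is visible of it).
The state is a dict: "time": time; "joint_pos": joint angles; "joint_velocities": joint speeds; "joint_efforts": joint torques, N m; "tcp_pos": TCP position; "tool_rot": TCP orientation; "force": force on the tool from outside, world axes, zero at the start; "torque": the same for the moment, N m; "opening": finger opening in m.
Only numpy, scipy, OpenCV 4.12 (cv2) and the standard library are available. Lean on these libraries where they do the work, as an engineer would, in place of code of your own. Each camera call takes 0.05 s, during which the arm holds its last target.

## Task

Pack the green carry caddy from the chopping board: lay the wooden spoon and the red spatula flat in its two long outer compartments, one in each, and stand the jar upright in the square bay in the middle, under the handle. Keep the jar upright all the way, set each thing down on the caddy's floor rather than dropping it, and leave the knife, the yellow pepper and the bowl where they are.

Things in the scene. Friction and masses are not known exactly. Their poses are not given: they have to be found in the camera images.
- caddy: Green open caddy, fixed to the table, 240 (x) x 300 (y) mm; walls and dividers 40 high, 5 thick; floor 5 thick. Origin: centre of its underside, z up. Across y: long compartment (y -145 to -45), middle strip (y -40 to 40) and long compartment (y 45 to 145), all 230 long in x. Cross walls at x = -42.5 and 42.5 make the square bay in the middle strip.
- caddy_handle (a point): Middle of the caddy's wooden handle bar, 24 mm in diameter, 300 long, along the caddy's y, right over its middle, axis 300 mm above the table; on two uprights 30 (x) x 8 (y), 315 high, outside the caddy's ends (y = -154 and 154). A vertical tool does not fit under it; one that leans back towards the robot does.
- jar_bay (a point): Centre of the floor of the caddy's square middle bay (80 x 80 mm), 5 mm above the caddy's underside; axes as the caddy.
- lane_left (a point): Centre of the floor of the caddy's long compartment on its +y side (230 x 100 mm), 5 mm above the underside; its length runs along the caddy's x.
- lane_right (a point): Centre of the floor of the caddy's long compartment on its -y side, likewise.
- board: Blue chopping board lying flat, fixed, 360 (x) x 370 (y) x 8 mm thick. Origin: centre of its underside.
- spoon: Brown wooden spoon lying on the board, 179 mm long. Origin: on its underside, near its balance point. x points along it to the head: handle from x = -98 to 34, 18 wide and 18 high; round head 50 in diameter, 14 high, centred at x = 56. Weighs about 60 g.
- spatula: Spatula with black handle and red blade lying on the board, 187 mm long. Origin: on its underside, near its balance point. x points along it to the blade: handle from x = -98 to 24, 18 wide and 18 high; red blade from x = 19 to 89, 48 wide, 9 high. Weighs about 70 g.
- jar: Closed red jar with a white lid, standing on the board: cylinder 60 mm in diameter, 98 high (lid the top 18). Origin: centre of its underside; z along its axis. Weighs about 220 g.
- knife: Chef's knife with black handle and steel blade, 235 mm long, lying across the far part of the board along y, beside the pepper; bystander. Origin: underside, near its middle.
- yellow_pepper: Yellow bell pepper, 82 mm in diameter, 110 high, standing at a far corner of the board; bystander. Origin: centre of its underside.
- bowl: Steel mixing bowl, 190 mm in diameter, 85 high, left of the caddy; bystander. Origin: centre of its underside.
Not all that is in view belongs to the job. Of the things like the jar, leave any that is purple; of the rest the smaller one is meant. Of the things that look like the spoon, the larger one is meant.

How it is judged:
By the outcome, as a careful person would: the job done as asked, in the order asked, and still so for the second after the job is handed in, with the robot touching nothing.
It also fails if it takes over 72 s, if anything falls off the work surface, if the arm or the gripper's body presses on something with over 40 N, if the wrist force passes 120 N, or if a joint passes its speed limit or range.

## Working session

There is one attempt and no reset: what is moved stays moved. The work goes in short steps, Python scripts to look and compute and a shell command to move; the robot and the scene stay as the last step left them, time stands still between calls to the robot, and variables do not carry over. Pictures are saved under pics/ and viewed, and the job is handed in when it is done.

```bash
ls; mkdir -p pics; python3 - <<'E'
from plant import ctrl, imaging
import cv2
o=ctrl.get_obs()
for k in o: print(k,o[k])
for n in ["scene","top","wrist"]:
    p=imaging.capture(n)
    print(n,p["fov_y"],p["cx"],p["cy"],p["position"],p["attitude"],[k for k in p])
    cv2.imwrite(f"pics/{n}0.png",p["image"][:,:,::-1])
E
```

```text
pics
time 0.0
joint_pos [-1.23361126e+00  3.51212497e-01  1.65241953e+00  5.43376040e-07
  1.13909668e+00 -8.46056353e-02]
joint_velocities [-0.00043922 -0.00180103  0.00320346 -0.00138959 -0.00086873  0.00031971]
joint_efforts [ 8.01819569e-04 -4.97322893e+01 -2.85259902e+01  6.99565653e-02
  2.56761460e-02 -1.02383822e-04]
tcp_pos [ 0.22505982 -0.50142212  0.17901619]
tool_rot [ 8.39462390e-01 -5.43417495e-01 -4.48896571e-04 -3.48062060e-04]
force [ 0.05665306 -0.61464791  0.80576391]
torque [ 0.00444191 -0.04708483  0.01460536]
opening 0.09279082245592266
scene 50.657597497164176 254.49607883051027 194.3670921859021 [ 0.98007968 -0.54637992  1.53110328] [0.2419117  0.08783422 0.35792541 0.89758191] ['image', 'range_z', 'fov_y', 'cx', 'cy', 'position', 'attitude', 'shot']
top 49.4773931089367 256.7971167042944 191.55415871571506 [0.20103904 0.02656182 1.49373594] [-0.07361637  0.0803214   0.72910548 -0.67567323] ['image', 'range_z', 'fov_y', 'cx', 'cy', 'position', 'attitude', 'shot']
wrist 65.23836190795467 257.1743426151438 191.74149850500774 [ 0.29939646 -0.46803566  0.38296871] [-0.12209553  0.08015338 -0.53769543  0.83039252] ['image', 'range_z', 'fov_y', 'cx', 'cy', 'position', 'attitude', 'shot']
```

View pics/scene0.png

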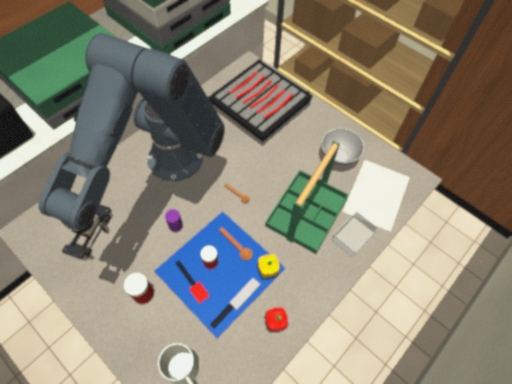

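View pics/top0.png

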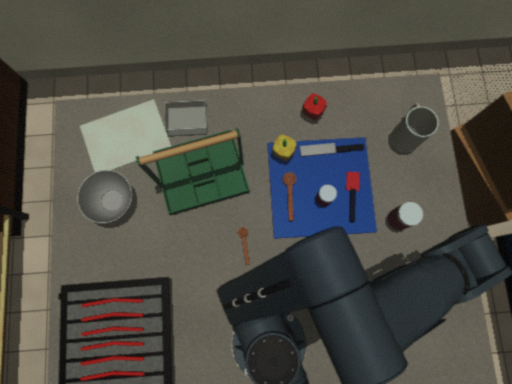

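View pics/wrist0.png

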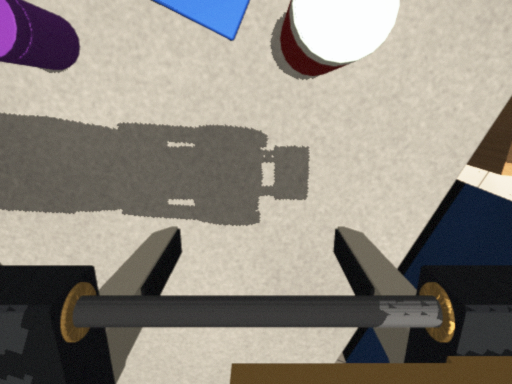

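Scene view: the jar candidates are white-lid red jar on the board (209,257), a bigger one off it (138,288) and a purple one (174,219). The spoons are one on the board (237,243) and a smaller one at (237,192). Spatula is at (192,282) and caddy at (308,210), with its handle along its y axis.

```bash
cat > h.py <<'E'
import numpy as np, cv2
from scipy.spatial.transform import Rotation as R
from plant import ctrl, imaging
def cloud(p):
    d=p["range_z"]; h,w=d.shape; f=h/2/np.tan(np.radians(p["fov_y"])/2)
    v,u=np.mgrid[:h,:w]
    c=np.stack([(u-p["cx"])/f*d,-(v-p["cy"])/f*d,-d],-1)
    P=c@R.from_quat(p["attitude"]).as_matrix().T+np.array(p["position"])
    P[d==0]=np.nan
    return P
def proj(p,X):
    h=384; f=h/2/np.tan(np.radians(p["fov_y"])/2)
    c=R.from_quat(p["attitude"]).as_matrix().T@(np.array(X)-p["position"])
    return p["cx"]+f*c[0]/-c[2], p["cy"]-f*c[1]/-c[2]
E
python3 - <<'E'
from h import *
np.set_printoptions(precision=4,suppress=True)
for n in ["scene","top"]:
    p=imaging.capture(n); P=cloud(p)
    for l in ["jar","spoon","spatula","caddy","board","caddy_handle","knife","yellow_pepper","bowl"]:
        for r in imaging.recognise(l,p)[:4]: print(n,l,round(r["conf"],2),np.array(r["position"]),np.round(proj(p,r["position"])))
        for r in imaging.outline_of(l,p)[:4]:
            m=r["mask"]&np.isfinite(P[...,0]); Q=P[m]
            if len(Q)<5: continue
            z=np.percentile(Q[:,2],[5,50,95]); 
            rc=cv2.minAreaRect((Q[:,:2]*1000).astype(np.float32))
            print("   mask",round(r["conf"],2),m.sum(),"z",z,"mean",Q.mean(0),"rect",np.round(rc[0]),np.round(rc[1]),round(rc[2],1))
    q=P[np.isfinite(P[...,0])]; 
E
```

```text
scene jar 0.89 [ 0.4055 -0.5014  0.1334] [138. 286.]
scene jar 0.87 [ 0.4955 -0.2402  0.1037] [210. 255.]
   mask 0.75 319 z [0.0063 0.0912 0.1004] mean [ 0.2736 -0.2326  0.0708] rect [ 263. -231.] [66. 62.] 58.8
   mask 0.58 674 z [0.016  0.1265 0.1341] mean [ 0.4026 -0.5014  0.1027] rect [ 385. -486.] [ 80. 111.] 26.0
   mask 0.57 327 z [0.0191 0.1014 0.109 ] mean [ 0.492  -0.2433  0.0836] rect [ 472. -225.] [ 58. 101.] 44.2
scene spoon 0.63 [ 0.5329 -0.1199  0.0209] [240. 248.]
scene spoon 0.41 [ 0.6749 -0.1155  0.0876] [268. 265.]
   mask 0.6 233 z [0.0135 0.0221 0.0294] mean [ 0.511  -0.1182  0.0217] rect [ 500. -111.] [ 41. 172.] 82.5
scene spatula 0.79 [ 0.5178 -0.3458  0.0175] [196. 286.]
   mask 0.92 382 z [0.0099 0.0186 0.0288] mean [ 0.5062 -0.3473  0.019 ] rect [ 484. -342.] [ 48. 185.] 80.2
scene caddy 0.76 [0.6267 0.1961 0.0078] [308. 213.]
   mask 0.62 4423 z [-0.001   0.0097  0.3097] mean [0.6198 0.1962 0.0614] rect [594. 274.] [251. 477.] 12.3
scene board 0.95 [ 0.5361 -0.2581  0.008 ] [216. 274.]
scene board 0.6 [0.6232 0.1949 0.0006] [307. 214.]
   mask 0.57 6435 z
[... 2874 characters left out ...]
4
   mask 0.16 421 z [0.0711 0.0889 0.1011] mean [ 0.6669 -0.1073  0.088 ] rect [ 683. -117.] [ 76. 108.] 56.7
top yellow_pepper 0.72 [0.6038 0.2005 0.0023] [201. 176.]
top yellow_pepper 0.61 [ 0.664  -0.1029  0.086 ] [283. 148.]
   mask 0.81 439 z [0.0667 0.0887 0.0999] mean [ 0.6651 -0.1056  0.0867] rect [ 670. -107.] [78. 75.] 56.8
   mask 0.18 2355 z [0.0018 0.0314 0.0842] mean [0.5483 0.5455 0.0364] rect [551. 545.] [229. 200.] 60.3
   mask 0.17 6150 z [-0.0002  0.0074  0.3112] mean [0.6068 0.2031 0.0587] rect [621. 221.] [266. 400.] 12.5
top bowl 0.84 [0.5472 0.5481 0.0297] [104. 197.]
   mask 0.59 2234 z [0.0029 0.0313 0.0834] mean [0.549 0.546 0.036] rect [540. 531.] [195. 182.] 67.8
```

```bash
python3 - <<'E'
from h import *
np.set_printoptions(precision=1,suppress=True)
for n in ["scene","top"]:
    p=imaging.capture(n); P=cloud(p)*1000; I=cv2.cvtColor(p["image"],cv2.COLOR_RGB2HSV)
    im=p["image"].astype(int)
    def near(c,r): return np.hypot(P[...,0]-c[0],P[...,1]-c[1])<r
    m=near((480,-235),50)&(P[...,2]>99)
    Q=P[m]; print(n,"jar lid",len(Q),cv2.minEnclosingCircle(Q[:,:2].astype(np.float32)),Q.mean(0))
    m=near((390,-490),70)&(P[...,2]>115); Q=P[m]; print(n,"bigjar",cv2.minEnclosingCircle(Q[:,:2].astype(np.float32)),np.percentile(Q[:,2],90))
    # non-blue on board regions
    blue=(I[...,0]>100)&(I[...,0]<125)&(I[...,1]>140)
    for nm,c in (("spoon",(512,-117)),("spatula",(503,-343))):
        m=near(c,110)&(np.abs(P[...,1]-c[1])<45)&~blue&(P[...,2]>12)&(P[...,2]<40); 
        nl,lab,st,_=cv2.connectedComponentsWithStats(m.astype(np.uint8)); k=1+np.argmax(st[1:,4]); Q=P[lab==k]
        rc=cv2.minAreaRect(Q[:,:2].astype(np.float32)); vx=cv2.fitLine(Q[:,:2].astype(np.float32),cv2.DIST_L2,0,1,1).ravel()
        t=(Q[:,:2]-vx[2:])@vx[:2]*np.sign(vx[0]); d=vx[:2]*np.sign(vx[0]); print(n,nm,len(Q),rc,"line",vx[2:],np.degrees(np.arctan2(d[1],d[0])),"ext",vx[2:]+t.min()*d,vx[2:]+t.max()*d,Q[:,2].mean())
    # handle bar
    m=near((610,200),260)&(P[...,2]>298)&(P[...,2]<320); Q=P[m]
    print(n,"handle",cv2.minAreaRect(Q[:,:2].astype(np.float32)),len(Q),np.percentile(Q[:,2],90))
    m=near((610,200),190)&(P[...,2]>30)&(P[...,2]<46); Q=P[m]
    print(n,"rim",cv2.minAreaRect(Q[:,:2].astype(np.float32)),len(Q))
    m=near((610,200),190)&(P[...,2]>-20)&(P[...,2]<46)&(I[...,0]>50)&(I[...,0]<95)&(I[...,1]>100); Q=P[m]
    print(n,"green",cv2.minAreaRect(Q[:,:2].astype(np.float32)),len(Q))
    s=cv2.resize(p["image"][120:330,100:420] if n=="scene" else p["image"][80:270,130:450],None,fx=2.4,fy=2.4,interpolation=cv2.INTER_CUBIC)
    cv2.imwrite(f"pics/{n}1.png",s[:,:,::-1])
E
```

```text
scene jar lid 186 ((484.4454345703125, -239.2795867919922), 29.749887466430664) [ 485.1 -238.9  105. ]
scene bigjar ((390.0889587402344, -500.0306396484375), 41.401790618896484) 133.20653803714882
scene spoon 273 ((502.268798828125, -109.46299743652344), (51.012908935546875, 176.43814086914062), 81.81416320800781) line [ 514.6 -118.4] -2.2014947 ext [ 411.9 -114.4] [ 589.5 -121.2] 21.76870381344005
scene spatula 311 ((488.3069763183594, -342.9557800292969), (55.39227294921875, 183.6812744140625), 79.72415924072266) line [ 513.2 -348.3] -8.85339 ext [ 397.3 -330.3] [ 578.5 -358.5] 19.42761830677793
scene handle ((615.2275390625, 197.71798706054688), (29.25968360900879, 317.1005554199219), 11.99880599975586) 515 313.9119606877442
scene rim ((642.109619140625, 202.33871459960938), (295.42791748046875, 316.9400634765625), 12.374567985534668) 649
scene green ((614.3169555664062, 197.02532958984375), (232.1068878173828, 313.9047546386719), 12.364673614501953) 2643
top jar lid 234 ((484.9738464355469, -237.26626586914062), 29.936174392700195) [ 485.  -237.   106.1]
top bigjar ((391.54815673828125, -499.2696838378906), 40.71366500854492) 134.75462359342774
top spoon 338 ((503.3199462890625, -109.7723388671875), (47.57613754272461, 178.9617156982422), 81.7570571899414) line [ 515.4 -116.9] -3.1638842 ext [ 413.2 -111.3] [ 592.5 -121.2] 22.638280071452694
top spatula 354 ((486.5998229980469, -342.58270263671875), (49.53709411621094, 186.91561889648438), 81.31349182128906) line [ 507.8 -345. ] -8.206601 ext [ 394.2 -328.6] [ 579.2 -355.3] 21.014760297495222
top handle ((615.6835327148438, 199.04742431640625), (29.312480926513672, 314.69659423828125), 12.272564888000488) 853 314.35007936099464
top rim ((641.364501953125, 204.6317138671875), (295.28204345703125, 308.9420166015625), 11.202454566955566) 804
top green ((601.9265747070312, 194.6663055419922), (209.85073852539062, 295.0997314453125), 11.959237098693848) 3388
```

View pics/top1.png

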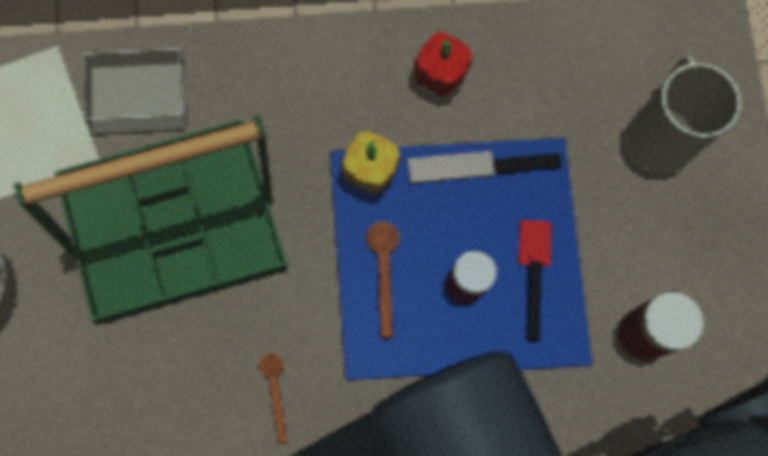

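View pics/scene1.png

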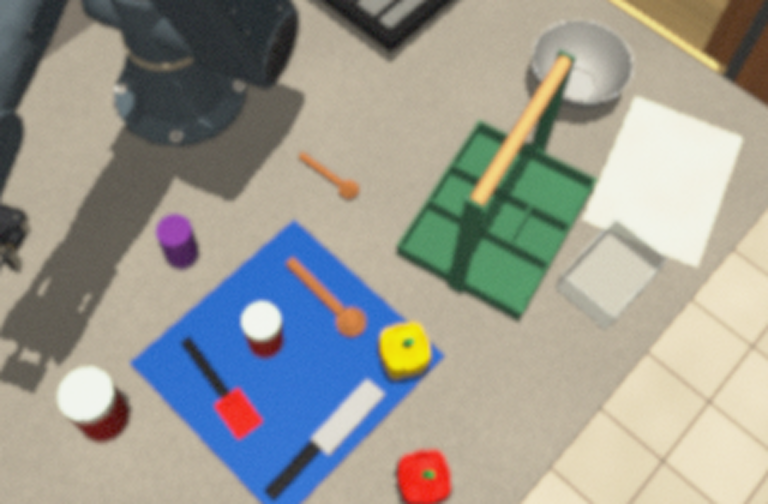

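The jar meant is the red one on the board (scene crop 262,325): it is the smaller non-purple jar, 60 mm lid against about 82 mm. The spoon meant is the one on the board (crop 325,290): it is 179 mm long, the other about 130 mm. Next I measure the handles accurately and set up a move calculator.

```bash
cat >> h.py <<'E'
def rows(target_mm,yaw=None):
    """print shift (tool axes, mm) and twist from measured pose to target; yaw = world yaw of tool x"""
    o=ctrl.get_obs(); M=R.from_quat(o["tool_rot"]).as_matrix()
    d=M.T@(np.array(target_mm)-np.array(o["tcp_pos"])*1000)
    y0=np.degrees(np.arctan2(M[1,0],M[0,0])); tw=None if yaw is None else -((yaw-y0+180)%360-180)
    print("tcp",np.round(np.array(o["tcp_pos"])*1000,1),"yaw",round(y0,1),"tilt",round(np.degrees(np.arccos(-M[2,2])),2),"-> shift",np.round(d,1),"twist",tw,"n",np.linalg.norm(d)/41.7)
E
python3 - <<'E'
from h import *
np.set_printoptions(precision=1,suppress=True)
for n in ["scene","top"]:
    p=imaging.capture(n); P=cloud(p)*1000; I=cv2.cvtColor(p["image"],cv2.COLOR_RGB2HSV)
    blue=(I[...,0]>100)&(I[...,0]<125)&(I[...,1]>140)
    for nm,c in (("spoon",(512,-117)),("spatula",(503,-343))):
        m=(np.abs(P[...,0]-c[0])<110)&(np.abs(P[...,1]-c[1])<45)&~blue&(P[...,2]>12)&(P[...,2]<40)
        nl,lab,st,_=cv2.connectedComponentsWithStats(m.astype(np.uint8)); k=1+np.argmax(st[1:,4]); Q=P[lab==k]
        x0=Q[:,0].min()
        H=Q[(Q[:,0]<x0+110)&(Q[:,0]>x0+4)]
        xs=np.arange(x0+5,x0+175,15); print(nm,n,"x0",x0,"xmax",Q[:,0].max(),[(round(x),round(Q[abs(Q[:,0]-x)<8][:,1].min()),round(Q[abs(Q[:,0]-x)<8][:,1].max())) for x in xs])
        v=cv2.fitLine(H[:,:2].astype(np.float32),cv2.DIST_HUBER,0,.1,.1).ravel(); print("   line ang",np.degrees(np.arctan2(v[1]*np.sign(v[0]),abs(v[0]))),v[2:])
o=ctrl.get_obs(); M=R.from_quat(o["tool_rot"]).as_matrix(); print(M)
w=imaging.capture("wrist"); print("cam in tool",M.T@(np.array(w["position"])-o["tcp_pos"])*1000)
rows([430,-112,150],82)
E
```

```text
spoon scene x0 407.7936809795947 xmax 589.4412863388075 [(413, -122, -105), (428, -125, -105), (443, -123, -105), (458, -123, -107), (473, -125, -108), (488, -126, -109), (503, -126, -107), (518, -129, -106), (533, -129, -110), (548, -142, -98), (563, -146, -91), (578, -144, -91)]
   line ang -2.6957927 [ 463.6 -116.9]
spatula scene x0 393.67740420722055 xmax 579.7011723308008 [(399, -337, -325), (414, -339, -326), (429, -342, -329), (444, -344, -331), (459, -346, -333), (474, -348, -336), (489, -351, -340), (504, -371, -322), (519, -373, -320), (534, -376, -323), (549, -378, -328), (564, -383, -328)]
   line ang -8.935899 [ 451.5 -338.9]
spoon top x0 412.8587178979624 xmax 592.3355679337496 [(418, -126, -104), (433, -119, -104), (448, -121, -106), (463, -126, -107), (478, -123, -107), (493, -125, -107), (508, -127, -107), (523, -128, -109), (538, -130, -108), (553, -146, -98), (568, -143, -95), (583, -145, -100)]
   line ang -4.5916953 [ 468.7 -114.3]
spatula top x0 393.0800978163819 xmax 579.8292090770794 [(398, -337, -322), (413, -340, -323), (428, -341, -326), (443, -344, -328), (458, -346, -330), (473, -349, -333), (488, -349, -336), (503, -368, -337), (518, -372, -321), (533, -374, -325), (548, -372, -327), (563, -376, -330)]
   line ang -10.909688 [ 449.5 -336.1]
[[ 0.4 -0.9 -0. ]
 [-0.9 -0.4  0. ]
 [-0.   0.  -1. ]]
cam in tool [  -0.3  -81.5 -203.9]
tcp [ 225.2 -501.8  179.5] yaw -65.8 tilt 0.0 -> shift [-271.7 -346.4   29.5] twist -147.8322829072522 n 10.58240842562351
```

```bash
python3 -m handwheel '{"gripper":[-1,-1,-1,-1,-1,-1,-1,-1,-1,-1,-1,-1,-1,-1,-1,-1,-1,-1,-1,-1],"translation":[[-272,-345,15],[-272,-345,15],[-272,-345,15],[-272,-345,15],[-272,-345,15],[-272,-345,15],[-272,-345,15],[-272,-345,15],[-272,-345,15],[-272,-345,15],[-272,-345,15],[-272,-345,15],[-272,-345,15],[-272,-345,15],[-272,-345,15],[-272,-345,15],[-272,-345,15],[-272,-345,15],[-272,-345,15],[-272,-345,15]],"twist":[-148,-148,-148,-148,-148,-148,-148,-148,-148,-148,-148,-148,-148,-148,-148,-148,-148,-148,-148,-148]}' 30; python3 - <<'E'
from h import *
p=imaging.capture("wrist"); cv2.imwrite("pics/w1.png",p["image"][:,:,::-1])
rows([429,-114,60],82); rows([429,-114,11],82); print(ctrl.get_obs()["joint_pos"])
E
```

```text
time: 3.97
tcp_pos: [0.4286, -0.1124, 0.1646]
tool_rot: [0.778, 0.628, 0.0, 0.0]
force: [0.5, 0.6, 0.1]
opening: 0.0928
tcp [ 428.6 -112.4  164.6] yaw 78.3 tilt 0.01 -> shift [ -1.5   0.7 104.6] twist -3.698771186762201 n 2.5091834503035386
tcp [ 428.6 -112.4  164.6] yaw 78.3 tilt 0.01 -> shift [ -1.5   0.7 153.6] twist -3.698771186762201 n 3.6841461163696234
[-3.61567805e-01  1.73547715e-01  1.92995025e+00 -8.20719368e-05
  1.03789910e+00 -1.72814038e+00]
```

View pics/w1.png

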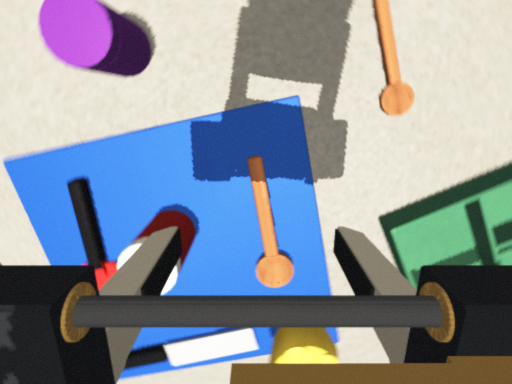

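Wrist view: the spoon runs from its tail at (256,160) to its head at (275,268), with the jar under the left finger's view. I'll measure the spoon again from here.

```bash
python3 - <<'E'
from h import *
np.set_printoptions(precision=1,suppress=True)
p=imaging.capture("wrist"); P=cloud(p)*1000; I=cv2.cvtColor(p["image"],cv2.COLOR_RGB2HSV)
print("board z",np.nanmedian(P[200:230,215:245,2]))
m=(I[...,0]>4)&(I[...,0]<20)&(I[...,1]>90)&(P[...,2]>11)&(P[...,2]<40)&(P[...,1]<-60)
nl,lab,st,_=cv2.connectedComponentsWithStats(m.astype(np.uint8)); k=1+np.argmax(st[1:,4]); Q=P[lab==k]
T=Q[Q[:,2]>22] # top surface
x0=Q[:,0].min();print(len(Q),x0,Q[:,0].max(),np.percentile(Q[:,2],[5,50,95]))
for x in np.arange(x0+5,x0+175,15):
    S=Q[abs(Q[:,0]-x)<4]; print(round(x),S[:,1].min(),S[:,1].max())
H=Q[Q[:,0]<x0+110]; v=cv2.fitLine(H[:,:2].astype(np.float32),cv2.DIST_HUBER,0,.1,.1).ravel(); print(np.degrees(np.arctan2(v[1],v[0])),v[2:])
print(proj(p,[.429,-.113,.026]))
E
```

```text
board z 6.6863830108154225
2305 410.03151578782723 588.5166142359 [14.5 23.4 25.6]
415 -119.56562971760167 -103.47210976968321
430 -120.3128281666074 -103.99419793565708
445 -121.17683437314868 -104.7998336122092
460 -121.7998343262704 -105.14185279235524
475 -122.77434075670591 -106.19356141520815
490 -123.52638979186051 -107.06413085614084
505 -124.34904372127617 -107.91066294228499
520 -125.051776791838 -108.81656423722234
535 -126.28636762826015 -109.20175637057673
550 -140.05531698876445 -97.4191659868662
565 -143.08185108655985 -96.14090948618448
580 -138.39952800652966 -100.31317975749974
-3.0596888 [ 462.4 -113.6]
(np.float64(255.95510078888324), np.float64(173.12656167711145))
```

```bash
python3 -m handwheel '{"gripper":[-1,-1,-1,-1,-1,-1,-1,0.6,0.8,1,1,1,1,1],"translation":[[0,0,60],[0,0,100],[0,0,130],[0,0,145],[0,0,152],[0,0,152],[0,0,152],[0,0,152],[0,0,152],[0,0,152],[0,0,152],[0,0,152],[0,0,152],[0,0,152]],"twist":[-7,-7,-7,-7,-7,-7,-7,-7,-7,-7,-7,-7,-7,-7]}' 30
```

```text
time: 5.23
tcp_pos: [0.4286, -0.1124, 0.0126]
tool_rot: [0.741, 0.672, 0.0, 0.0]
force: [-0.2, -0.3, 0.5]
opening: 0.0512
```

```bash
python3 -m handwheel '{"gripper":[1,1,1,1,1,1,1,1,1],"translation":[[0,0,0],[0,0,0],[0,0,0],[0,0,0],[0,0,0],[0,0,0],[0,0,0],[0,0,-10],[0,0,-20]],"twist":[0,0,0,0,0,0,0,0,0]}' 30;  python3 - <<'E'
from h import *
p=imaging.capture("wrist"); cv2.imwrite("pics/w2.png",p["image"][:,:,::-1])
E
```

```text
time: 5.98
tcp_pos: [0.4283, -0.1123, 0.0331]
tool_rot: [0.741, 0.672, -0.0, -0.0]
force: [0.5, 0.0, 0.1]
opening: 0.0006
```

View pics/w2.png

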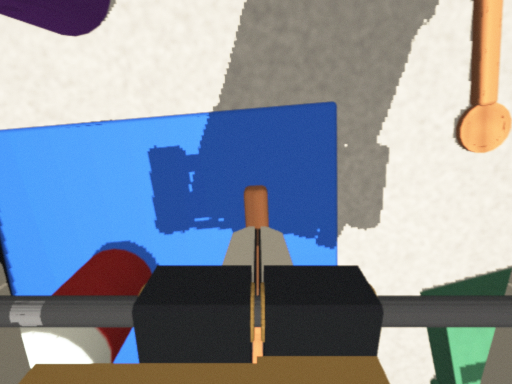

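The gripper shut on nothing (opening 0.6 mm) and the spoon still lies on the board. I'll open, look again and go lower.

```bash
python3 -m handwheel '{"gripper":[-1,-1,-1,-1,-1,-1,-1,-1],"translation":[[0,0,-20],[0,0,-40],[0,0,-40],[0,0,-40],[0,0,-40],[0,0,-40],[0,0,-40],[0,0,-40]],"twist":[0,0,0,0,0,0,0,0]}' 30;  python3 - <<'E'
from h import *
p=imaging.capture("wrist"); cv2.imwrite("pics/w3.png",p["image"][:,:,::-1])
P=cloud(p)*1000; I=cv2.cvtColor(p["image"],cv2.COLOR_RGB2HSV)
m=(I[...,0]>4)&(I[...,0]<20)&(I[...,1]>90)&(P[...,2]>11)&(P[...,2]<40)&(P[...,1]<-60)
nl,lab,st,_=cv2.connectedComponentsWithStats(m.astype(np.uint8)); k=1+np.argmax(st[1:,4]); Q=P[lab==k]
x0=Q[:,0].min();print(len(Q),x0,Q[:,0].max(),np.percentile(Q[:,2],[5,50,95]))
for x in np.arange(x0+5,x0+175,15):
    S=Q[abs(Q[:,0]-x)<4]; 
    if len(S): print(round(x),S[:,1].min(),S[:,1].max())
# finger geometry in tool frame
o=ctrl.get_obs(); M=R.from_quat(o["tool_rot"]).as_matrix()
F=(P-np.array(o["tcp_pos"])*1000)@M
m=(F[...,2]<15)&(F[...,2]>-60)&(np.abs(F[...,0])<80)&(np.abs(F[...,1])<30)
for z in range(-60,15,5):
    s=F[m&(abs(F[...,2]-z)<2.5)]
    if len(s): print(z,len(s),s.min(0),s.max(0))
print(o["opening"],o["tcp_pos"])
E
```

```text
time: 6.7
tcp_pos: [0.4283, -0.1122, 0.072]
tool_rot: [0.741, 0.672, -0.0, -0.0]
force: [-0.6, -0.2, 0.4]
opening: 0.049
2131 409.84498997322675 529.782626905015 [22.56017287 24.48692412 25.70498086]
415 -120.11077531678744 -103.34672270177316
430 -120.91991486512757 -104.33582790778333
445 -120.88277204495735 -104.80560304217353
460 -122.43749557781594 -105.1995792479254
475 -123.20201322957867 -106.60055241465281
490 -123.82350315253342 -106.95943464987664
505 -124.34102878546489 -108.34372956191297
520 -124.83470905371242 -108.64817586934835
-60 150 [-38.73211005  -9.68366496 -59.9867492 ] [ 40.20244447   6.1449342  -57.50543349]
-55 312 [-38.16169435  -9.75955822 -57.49722296] [ 39.99744674   7.84963886 -52.52061647]
-50 254 [-37.91865479  -9.85475382 -52.48247328] [ 39.74839825   7.64338471 -47.50542497]
-45 215 [-37.17742725  -9.65483963 -47.48475566] [ 39.37708996   7.25955792 -42.55870256]
-40 152 [-33.56503865  -9.70049178 -42.49194415] [ 35.12287923   7.44271017 -37.54206043]
-35 5 [-25.36815352  -8.70582228 -37.26935648] [ 30.04042534   1.37488961 -36.83194058]
0.05310586547037736 [ 0.428356   -0.11228772  0.07208736]
```

View pics/w3.png

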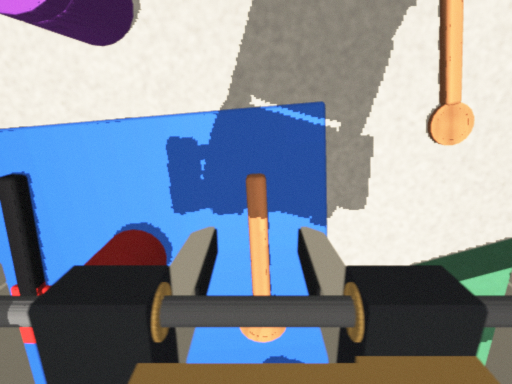

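```bash
python3 - <<'E'
from h import *
p=imaging.capture("wrist"); P=cloud(p)*1000
o=ctrl.get_obs(); M=R.from_quat(o["tool_rot"]).as_matrix()
print(o["opening"])
for z in (0,-19,-37,-60):
  for x in (-27,27): print(z,x,np.round(proj(p,(np.array(o["tcp_pos"])+M@np.array([x,0,z])/1000))))
F=(P-np.array(o["tcp_pos"])*1000)@M
for r in range(222,262,4): print(r,[np.round(F[r,c]).tolist() for c in (200,207,212)])
np.save("/tmp/F.npy",F)
E
```

```text
0.0574158066689983
0 -27 [219. 217.]
0 27 [293. 217.]
-19 -27 [216. 227.]
-19 27 [297. 227.]
-37 -27 [212. 239.]
-37 27 [300. 239.]
-60 -27 [206. 258.]
-60 27 [306. 258.]
222 [[-55.0, 32.0, 65.0], [-48.0, 32.0, 65.0], [-43.0, 31.0, 65.0]]
226 [[-55.0, 36.0, 65.0], [-29.0, -9.0, -38.0], [-43.0, 35.0, 65.0]]
230 [[-33.0, -9.0, -44.0], [-28.0, -9.0, -45.0], [-26.0, -8.0, -41.0]]
234 [[-32.0, -9.0, -49.0], [-28.0, -9.0, -49.0], [-26.0, -6.0, -43.0]]
238 [[-31.0, -9.0, -54.0], [-27.0, -8.0, -51.0], [-26.0, -4.0, -43.0]]
242 [[-30.0, -9.0, -60.0], [-27.0, -8.0, -56.0], [-26.0, -1.0, -44.0]]
246 [[-29.0, -9.0, -63.0], [-26.0, -8.0, -62.0], [-26.0, 1.0, -45.0]]
250 [[-28.0, -9.0, -68.0], [-26.0, -5.0, -61.0], [-26.0, 3.0, -46.0]]
254 [[-27.0, -9.0, -72.0], [-26.0, -4.0, -63.0], [-26.0, 5.0, -46.0]]
258 [[-27.0, -9.0, -75.0], [-26.0, -2.0, -63.0], [-26.0, 7.0, -48.0]]
```

```bash
python3 -m handwheel '{"gripper":[0.5,0.5,0.5,0.5,0.5,0.5,0.5,0.5],"translation":[[0,0,0],[0,0,0],[0,0,0],[0,0,0],[0,0,0],[0,0,0],[0,0,0],[0,0,0]],"twist":[0,0,0,0,0,0,0,0]}' 30;  python3 - <<'E'
from h import *
o=ctrl.get_obs(); print(o["opening"],o["tcp_pos"])
for n in ["wrist","top","scene"]:
    p=imaging.capture(n); P=cloud(p)*1000; cv2.imwrite(f"pics/{n}4.png",p["image"][:,:,::-1])
    M=R.from_quat(o["tool_rot"]).as_matrix(); F=(P-np.array(o["tcp_pos"])*1000)@M
    m=(F[...,2]<10)&(F[...,2]>-90)&(np.abs(F[...,0])<60)&(np.abs(F[...,1])<30)
    for z in range(-90,15,5):
        s=F[m&(abs(F[...,2]-z)<2.5)]
        if len(s): print(n,z,len(s),np.round(s.min(0)),np.round(s.max(0)))
E
```

```text
time: 7.47
tcp_pos: [0.4286, -0.1123, 0.0725]
tool_rot: [0.741, 0.672, -0.0, -0.0]
force: [-0.7, 0.1, 0.1]
opening: 0.0239
0.02387965357324309 [ 0.42858773 -0.11234953  0.07254709]
wrist -90 144 [-19. -10. -90.] [ 20.   1. -88.]
wrist -85 285 [-20. -10. -87.] [ 25.   5. -83.]
wrist -80 428 [-27. -10. -82.] [ 28.   8. -78.]
wrist -75 380 [-27. -10. -77.] [ 28.   8. -73.]
wrist -70 351 [-27. -10. -72.] [ 28.   6. -68.]
wrist -65 328 [-26. -10. -67.] [ 28.   8. -63.]
wrist -60 264 [-26. -10. -62.] [ 27.   8. -58.]
wrist -55 252 [-25. -10. -57.] [ 27.   3. -53.]
wrist -50 248 [-25. -10. -52.] [ 27.   8. -48.]
wrist -45 155 [-24. -10. -47.] [ 26.   7. -43.]
wrist -40 137 [-20.  -9. -42.] [ 21.   7. -38.]
scene -85 1 [ 11.  -4. -86.] [ 11.  -4. -86.]
scene -80 1 [ 11.   8. -78.] [ 11.   8. -78.]
scene -75 4 [ 12.  -5. -77.] [ 26.  10. -73.]
scene -70 5 [-29.   8. -72.] [ 23.  11. -68.]
scene -65 3 [-21.  11. -67.] [ 17.  11. -63.]
scene -60 4 [-26.   6. -62.] [ 22.  12. -58.]
scene -55 5 [-28.  -1. -57.] [ 12.  12. -54.]
scene -50 4 [-26.   3. -52.] [ 14.   8. -49.]
scene -45 4 [-21.   9. -46.] [ 24.  11. -43.]
scene -40 2 [ 13.  -4. -42.] [ 19.   8. -40.]
scene -35 1 [ 13.   3. -34.] [ 13.   3. -34.]
```

```bash
python3 -c "
import cv2
a=cv2.imread('pics/scene4.png')[150:320,130:330]; cv2.imwrite('pics/s4.png',cv2.resize(a,None,fx=3.5,fy=3.5,interpolation=2))"
```

```text
(no output)
```

View pics/s4.png

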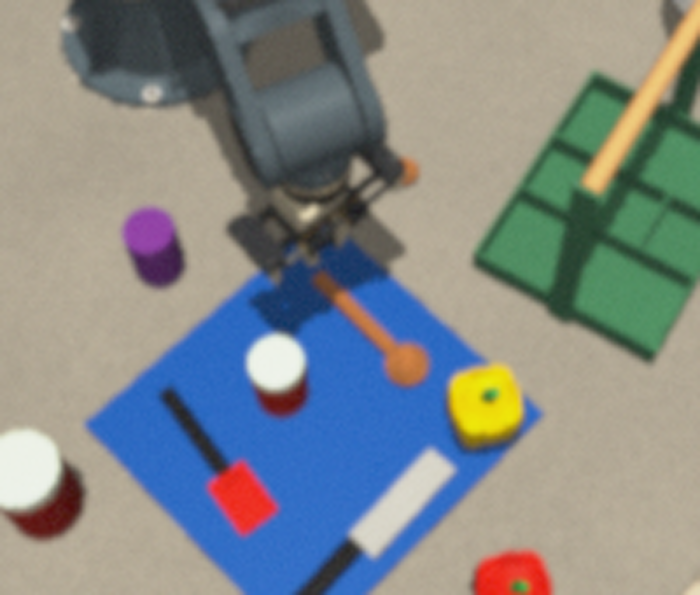

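View pics/wrist4.png

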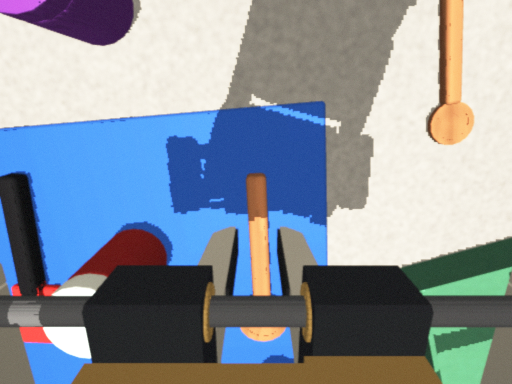

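Two cameras agree that the real fingertips end about 38 mm short of the reported TCP, which explains the miss. I'll check where the gripper body starts relative to the tips.

```bash
python3 - <<'E'
from h import *
o=ctrl.get_obs()
p=imaging.capture("wrist"); P=cloud(p)*1000
M=R.from_quat(o["tool_rot"]).as_matrix(); F=(P-np.array(o["tcp_pos"])*1000)@M
for r,c in ((268,150),(300,110),(340,150),(310,260),(375,100),(375,250),(380,200),(240,215),(300,210),(270,100),(270,415)): print(r,c,np.round(F[r,c],1),p["range_z"][r,c])
# jar lid & board checks from wrist
for r,c in ((200,230),(150,300),(345,75)): print(np.round(P[r,c],1))
# tip sharp
for c in range(222,238,2):
  col=F[215:262,c]; k=np.where(np.abs(col[:,2]+55)<25)[0]; print(c,[np.round(col[i],1).tolist() for i in k[:3]])
print(o["joint_pos"])
E
```

```text
268 150 [ -29.6  -35.9 -129.5] 0.084221564
300 110 [ -34.4  -35.7 -143.3] 0.07104926
340 150 [ -24.6  -27.2 -146.7] 0.07035189
310 260 [   1.2  -29.5 -139.1] 0.076980025
375 100 [ -35.4  -21.  -150.5] 0.06846686
375 250 [  -1.1  -22.1 -151.6] 0.06721637
380 200 [ -12.1  -22.1 -152.8] 0.066031955
240 215 [-22.1  -8.9 -56.7] 0.1617516
300 210 [ -11.6  -31.8 -138.2] 0.07714926
270 100 [-114.5   37.9  -10.1] 0.21982089
270 415 [160.3  83.2  62.9] 0.30325302
[ 435.5 -138.2    6.6]
[394.7 -69.3   5.7]
[ 500.  -248.   105.1]
222 [[-20.0, -8.8, -41.9], [-19.7, -9.2, -44.2], [-19.6, -9.1, -45.4]]
224 [[-18.9, -9.0, -41.0], [-18.7, -9.2, -42.9], [-18.8, -8.5, -42.6]]
226 [[-17.7, -9.1, -41.1], [-17.6, -8.9, -42.3], [-17.5, -8.9, -43.5]]
228 [[-16.6, -9.3, -40.2], [-16.7, -8.6, -40.0], [-16.4, -9.2, -42.9]]
230 [[-15.5, -9.5, -39.3], [-15.6, -8.8, -39.1], [-15.4, -9.0, -41.0]]
232 [[-14.4, -9.3, -38.6], [-14.4, -8.8, -39.1], [-14.2, -8.9, -40.8]]
234 [[-13.2, -9.1, -38.2], [-13.2, -8.8, -39.0], [-13.2, -8.3, -39.5]]
236 [[-12.0, -7.6, -39.3], [-11.9, -7.2, -41.3], [-11.8, -7.3, -42.9]]
[-3.61546791e-01  3.18664328e-01  2.01615707e+00  1.85810098e-05
  8.06760626e-01 -1.83473106e+00]
```

```bash
python3 -m handwheel '{"gripper":[-0.1,-0.1,-0.1,-0.1,-0.1,-0.1,-0.1],"translation":[[0,0,20],[0,0,50],[0,0,75],[0,0,88],[0,0,93],[0,0,93],[0,0,93]],"twist":[0,0,0,0,0,0,0]}' 30;  python3 - <<'E'
from h import *
o=ctrl.get_obs(); print(o["opening"],o["tcp_pos"],o["force"])
for n in ["wrist"]:
    p=imaging.capture(n); P=cloud(p)*1000; cv2.imwrite(f"pics/{n}5.png",p["image"][:,:,::-1])
    M=R.from_quat(o["tool_rot"]).as_matrix(); F=(P-np.array(o["tcp_pos"])*1000)@M
    m=(np.abs(F[...,0])<45)&(np.abs(F[...,0])>15)&(np.abs(F[...,1])<10)&(F[...,2]<-33)&(F[...,2]>-60)
    s=F[m]; print(np.percentile(s[:,2],[90,95,99]), "tip world z",o["tcp_pos"][2]*1000-s[:,2].max())
E
```

```text
time: 8.25
tcp_pos: [0.4289, -0.1125, -0.02]
tool_rot: [0.741, 0.672, 0.0, 0.0]
force: [0.3, -0.1, -0.1]
opening: 0.0512
0.05118194822040971 [ 0.42891871 -0.1124965  -0.01997353] [ 0.30753879 -0.10960275 -0.13906167]
[-41.47656983 -39.77585273 -38.0652769 ] tip world z 17.201432154730664
```

View pics/wrist5.png

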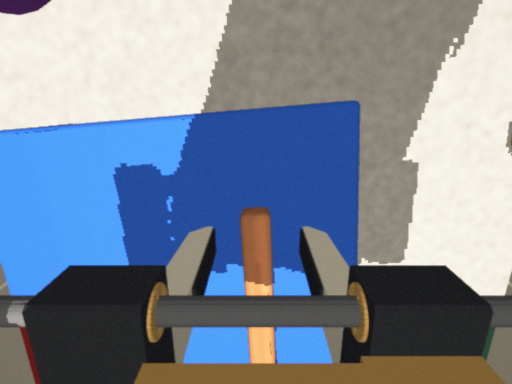

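```bash
python3 -m handwheel '{"gripper":[-0.1,-0.1,0.5,1,1,1,1,1,1,1],"translation":[[0,0,4],[0,0,7],[0,0,7],[0,0,7],[0,0,7],[0,0,7],[0,0,7],[0,0,7],[0,0,7],[0,0,7]],"twist":[0,0,0,0,0,0,0,0,0,0]}' 30
```

```text
time: 9.13
tcp_pos: [0.4287, -0.1124, -0.0274]
tool_rot: [0.741, 0.672, 0.0, 0.0]
force: [0.6, 0.0, 1.4]
opening: 0.0176
```

```bash
python3 -m handwheel '{"gripper":[1,1,1,1,1,1],"translation":[[0,0,-15],[0,0,-50],[0,0,-90],[0,0,-130],[0,0,-160],[0,0,-160]],"twist":[0,0,0,0,0,0]}' 40; python3 - <<'E'
from h import *
np.set_printoptions(precision=1,suppress=True)
o=ctrl.get_obs(); print(o["opening"],o["force"])
p=imaging.capture("wrist"); P=cloud(p)*1000; cv2.imwrite("pics/wrist6.png",p["image"][:,:,::-1])
p=imaging.capture("scene"); a=p["image"][120:330,130:380]; cv2.imwrite("pics/s6.png",cv2.resize(a[:,:,::-1],None,fx=2.8,fy=2.8))
P=cloud(p)*1000
I=cv2.cvtColor(p["image"],cv2.COLOR_RGB2HSV)
m=(I[...,0]>4)&(I[...,0]<20)&(I[...,1]>90)&(P[...,2]>90)&(P[...,0]>430)&(P[...,1]<-50)&(P[...,1]>-200)
Q=P[m]; print(len(Q))
for x in range(440,600,20):
    S=Q[abs(Q[:,0]-x)<10]
    if len(S): print(x,S.mean(0))
rows([518,274,130],102.2); rows([440,-50,130],102.2)
E
```

```text
time: 9.63
tcp_pos: [0.4313, -0.1133, 0.1378]
tool_rot: [0.741, 0.672, 0.002, 0.004]
force: [0.9, -0.8, -0.6]
opening: 0.0175
0.017486020772749127 [ 0.9 -0.8 -0.6]
284
440 [ 443.3 -110.4  210.7]
460 [ 459.9 -105.2  245. ]
480 [ 479.6 -118.2  187.6]
500 [ 499.8 -119.5  187.8]
520 [ 519.  -121.4  187.2]
540 [ 541.6 -122.4  185.6]
560 [ 560.3 -121.   179.7]
580 [ 577.9 -123.   181.9]
tcp [ 428.9 -112.5  133. ] yaw 84.4 tilt 0.11 -> shift [393.3  51.    2.9] twist -17.79330487571889 n 9.51113967274805
tcp [ 428.9 -112.5  133. ] yaw 84.4 tilt 0.11 -> shift [63.3  5.   3. ] twist -17.79330487571889 n 1.5231571954619363
```

View pics/s6.png

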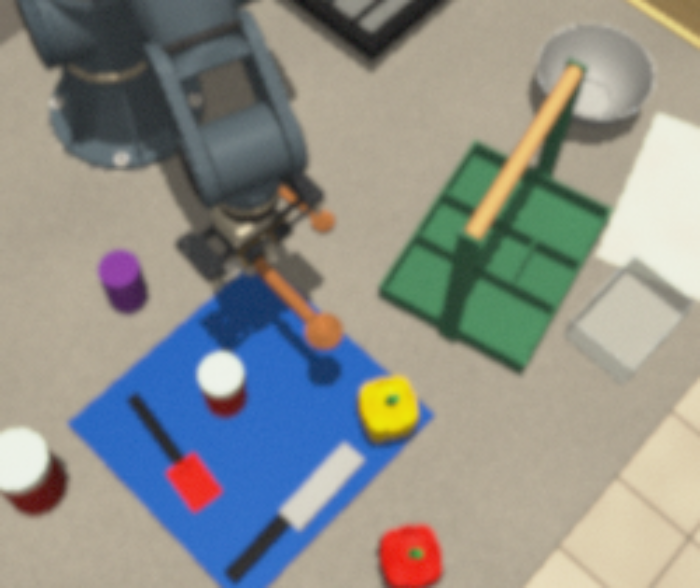

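View pics/wrist6.png

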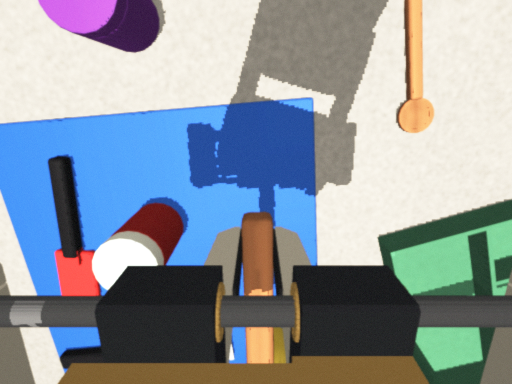

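```bash
python3 -m handwheel '{"gripper":[1,1,1,1,1,1,1,1,1,1,1,1,1,1,1,1],"translation":[[20,0,0],[50,-2,0],[90,-4,0],[130,-6,0],[170,-8,0],[210,-10,0],[250,-13,0],[285,-15,0],[310,-17,0],[330,0,0],[355,20,0],[378,40,0],[388,50,0],[392,54,0],[392,54,0],[392,54,0]],"twist":[-2,-6,-11,-15,-17,-17,-17,-17,-17,-17,-17,-17,-17,-17,-17,-17]}' 40; python3 - <<'E'
from h import *
np.set_printoptions(precision=1,suppress=True)
o=ctrl.get_obs(); print(o["opening"],o["force"])
rows([518,274,130],102.2)
p=imaging.capture("scene"); a=p["image"][80:280,220:420]; cv2.imwrite("pics/s7.png",cv2.resize(a[:,:,::-1],None,fx=3,fy=3))
p=imaging.capture("wrist"); cv2.imwrite("pics/wrist7.png",p["image"][:,:,::-1])
p=imaging.capture("top"); a=p["image"][100:250,80:300]; cv2.imwrite("pics/t7.png",cv2.resize(a[:,:,::-1],None,fx=3,fy=3))
E
```

```text
time: 11.07
tcp_pos: [0.5194, 0.2717, 0.1311]
tool_rot: [0.633, 0.774, -0.001, -0.001]
force: [-0.7, -0.3, -0.6]
opening: 0.0171
0.017133235839448795 [-0.7 -0.3 -0.6]
tcp [519.4 271.7 131.1] yaw 101.4 tilt 0.16 -> shift [ 2.5 -1.   1.1] twist -0.7974116198194849 n 0.07005297751371505
```

View pics/s7.png

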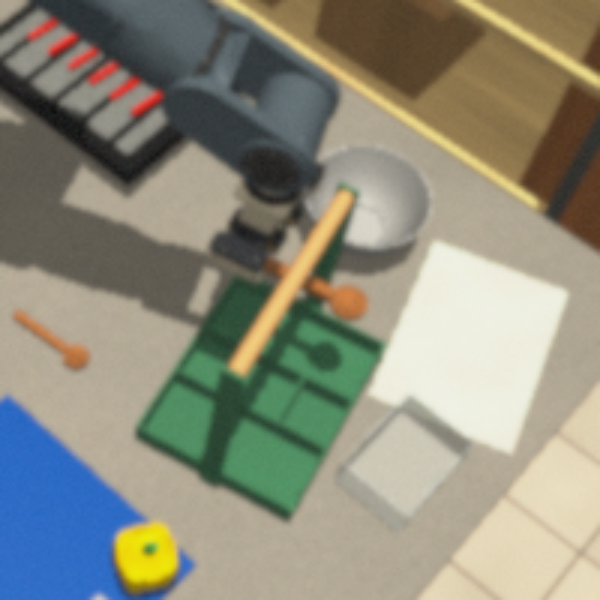

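View pics/wrist7.png

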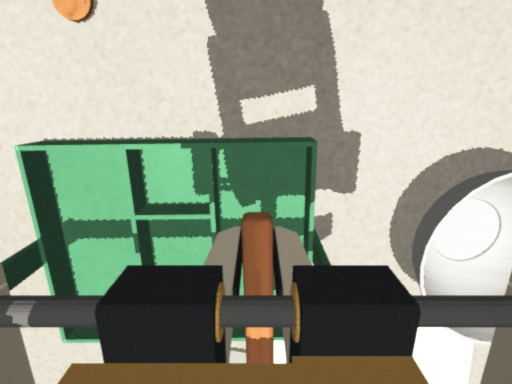

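View pics/t7.png

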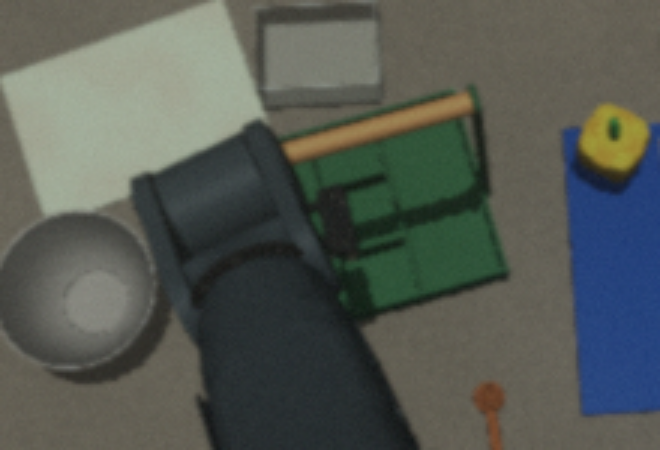

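```bash
python3 - <<'E'
from h import *
np.set_printoptions(precision=0,suppress=True)
c,s=np.cos(np.radians(12.2)),np.sin(np.radians(12.2))
for n in ["scene","top","wrist"]:
    p=imaging.capture(n); P=cloud(p)*1000; h=p["image"].astype(int)
    X=(P[...,0]-615.5)*c+(P[...,1]-198.3)*s; Y=-(P[...,0]-615.5)*s+(P[...,1]-198.3)*c
    for z in range(170,560,30):
        m=(abs(P[...,2]-z)<15)&(abs(Y)<260)&(X>-220)&(X<60)&(h.max(-1)<110)
        if m.sum(): print(n,z,m.sum(),"X max",np.sort(X[m])[-4:],"Y",Y[m].min(),Y[m].max())
    if n=="wrist":
        for z0,z1 in ((30,50),):
            m=(P[...,2]>z0)&(P[...,2]<z1)&(abs(Y)<170)&(abs(X)<135)
            for lo,hi in((-160,-120),(-70,-20),(20,70),(120,160)):
                q=Y[m&(Y>lo)&(Y<hi)&(X<-50)]; print("walls",lo,len(q),q.mean() if len(q) else 0)
            q=X[m&(X<-90)]; print("near wall X",len(q),q.mean())
            m=(P[...,2]<14)&(P[...,2]>-2)&(Y>-40)&(Y<40)&(abs(X)<40); print("floor z",np.median(P[...,2][m]),m.sum())
E
```

```text
scene 170 72 X max [15. 17. 19. 24.] Y -159.54868163776965 154.7027249989404
scene 200 53 X max [13. 14. 14. 15.] Y -158.71960641399815 154.43302886222725
scene 230 40 X max [13. 13. 13. 14.] Y -159.89879103308243 153.58620586371717
scene 260 130 X max [13. 14. 14. 15.] Y -159.50274124363398 172.30047020605915
scene 290 344 X max [12. 13. 14. 14.] Y -159.2542197167488 182.4696456864669
scene 320 20 X max [ 5.  6.  9. 13.] Y -158.9948200172974 160.37760546867443
scene 350 79 X max [-42. -42. -41. -41.] Y 51.9402790074807 91.26388746689094
scene 380 8 X max [-61. -57. -51. -47.] Y 49.786379807501504 62.08484748197267
scene 410 49 X max [-38. -35. -31. -30.] Y 22.3918943115454 41.644945566433044
scene 440 246 X max [-22. -21. -21. -21.] Y 12.736432286550496 144.22162094263612
scene 470 572 X max [-24. -23. -23. -21.] Y 5.634591643938073 152.4100740929718
scene 500 484 X max [-39. -38. -37. -36.] Y 2.9750830196085616 147.05242436383145
scene 530 388 X max [-100.  -99.  -97.  -91.] Y 2.110326788531104 134.63669903443486
top 170 9 X max [-12.  -7.  -7.   5.] Y -155.14246040698706 -148.7928
[... 622 characters left out ...]
124710430745
top 530 793 X max [-92. -91. -90. -87.] Y 8.028538702864395 145.98453971765795
wrist 170 441 X max [-22. -17. -15.  -5.] Y 69.73892943954152 107.05067204776063
wrist 200 377 X max [-70. -70. -70. -70.] Y 82.51665044571378 117.20123025985612
wrist 230 368 X max [-69. -69. -68. -68.] Y 78.30412456823058 108.28865440103114
wrist 260 18042 X max [-64. -64. -63. -63.] Y 13.266219462861148 172.2586430308614
wrist 290 14610 X max [-95. -95. -95. -94.] Y 50.63058090117186 131.4976599709954
walls -160 850 -141.83558657861266
walls -70 823 -41.11166267624427
walls 20 691 45.57383487549597
walls 120 601 144.76930387225926
near wall X 2666 -113.57989013260682
floor z 3.8154805223135635 2901
```

```bash
python3 -m handwheel '{"gripper":[1,1,1,1,1,1,1,1,1,1],"translation":[[1,-7,0],[2,-7,15],[2,-7,45],[2,-7,80],[2,-7,115],[2,-7,140],[2,-7,150],[2,-7,154],[2,-7,156],[2,-7,156]],"twist":[-0.8,-0.8,-0.8,-0.8,-0.8,-0.8,-0.8,-0.8,-0.8,-0.8]}' 40; python3 - <<'E'
from h import *
np.set_printoptions(precision=1,suppress=True)
o=ctrl.get_obs(); print(o["opening"],o["force"],o["tcp_pos"])
p=imaging.capture("scene"); a=p["image"][80:280,220:420]; cv2.imwrite("pics/s8.png",cv2.resize(a[:,:,::-1],None,fx=3,fy=3))
P=cloud(p)*1000
I=cv2.cvtColor(p["image"],cv2.COLOR_RGB2HSV)
c,s=np.cos(np.radians(12.2)),np.sin(np.radians(12.2))
X=(P[...,0]-615.5)*c+(P[...,1]-198.3)*s; Y=-(P[...,0]-615.5)*s+(P[...,1]-198.3)*c
m=(I[...,0]>4)&(I[...,0]<22)&(I[...,1]>90)&(P[...,2]<60)&(Y>30)&(Y<160)&(abs(X)<130)
for x in range(-100,110,15):
    k=m&(abs(X-x)<8)
    if k.sum(): print(x,k.sum(),Y[k].min(),Y[k].max(),np.median(P[...,2][k]))
E
```

```text
time: 12.2
tcp_pos: [0.514, 0.2734, -0.0223]
tool_rot: [0.628, 0.778, 0.001, 0.0]
force: [0.3, -0.1, -0.5]
opening: 0.0178
0.01777701330344629 [ 0.3 -0.1 -0.5] [ 0.5  0.3 -0. ]
-70 16 34.92800908762222 147.315010938105 10.94170828516905
-55 8 42.898069293017436 147.0902396470688 28.746986846109102
-25 20 38.92005170667489 148.23673792603975 28.335420827570125
-10 17 81.70086519549284 122.5648152549341 27.430046875821734
5 20 86.08901303794822 104.44113930757456 27.093230404497625
20 20 88.30557854903749 104.5352678545435 27.052087088035304
35 30 78.25923089827751 118.64127240475783 25.979153380450537
50 39 69.35870658513521 120.5452457088573 21.591724026386316
65 34 72.19867759896417 118.65152841728336 23.88980470768753
80 5 80.66059689296006 106.81673576663702 24.530934992927467
```

View pics/s8.png

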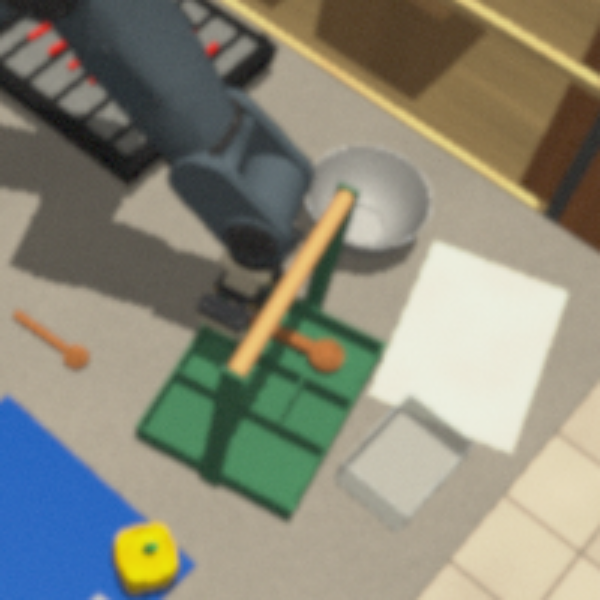

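```bash
python3 -m handwheel '{"gripper":[1,1,1,1],"translation":[[0,0,2],[0,0,4],[0,0,5.5],[0,0,5.5]],"twist":[0,0,0,0]}' 40
```

```text
time: 12.58
tcp_pos: [0.5133, 0.2731, -0.029]
tool_rot: [0.628, 0.778, -0.0, 0.0]
force: [-0.3, 0.1, -0.6]
opening: 0.0177
```

```bash
python3 -m handwheel '{"gripper":[1,1],"translation":[[0,0,1.5],[0,0,1.5]],"twist":[0,0]}' 40
```

```text
time: 12.75
tcp_pos: [0.5135, 0.2732, -0.0303]
tool_rot: [0.628, 0.778, 0.0, 0.0]
force: [0.1, 0.5, -0.1]
opening: 0.0174
```

```bash
python3 -m handwheel '{"gripper":[1,0.3,0.3,0.3,0.3,0.3,0.3,0.3,0.3,0.3,0.3],"translation":[[0,0,0.7],[0,0,0.7],[0,0,0.7],[0,0,0.7],[0,0,0.7],[0,0,0.7],[0,0,-20],[0,0,-60],[0,0,-100],[0,0,-140],[0,0,-160]],"twist":[0,0,0,0,0,0,0,0,0,0,0]}' 40; python3 - <<'E'
from h import *
np.set_printoptions(precision=1,suppress=True)
o=ctrl.get_obs(); print(o["opening"],o["force"],o["tcp_pos"])
p=imaging.capture("scene"); a=p["image"][80:280,220:420]; cv2.imwrite("pics/s9.png",cv2.resize(a[:,:,::-1],None,fx=3,fy=3))
p=imaging.capture("wrist"); cv2.imwrite("pics/wrist9.png",p["image"][:,:,::-1])
E
```

```text
time: 13.67
tcp_pos: [0.5147, 0.2737, 0.1343]
tool_rot: [0.628, 0.778, 0.002, 0.001]
force: [0.9, 0.0, 0.5]
opening: 0.0328
0.0328394162972038 [0.9 0.  0.5] [0.5 0.3 0.1]
```

View pics/s9.png

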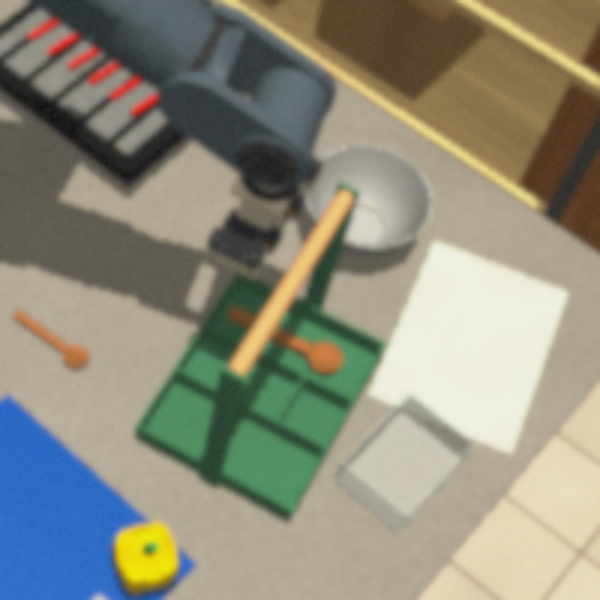

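View pics/wrist9.png

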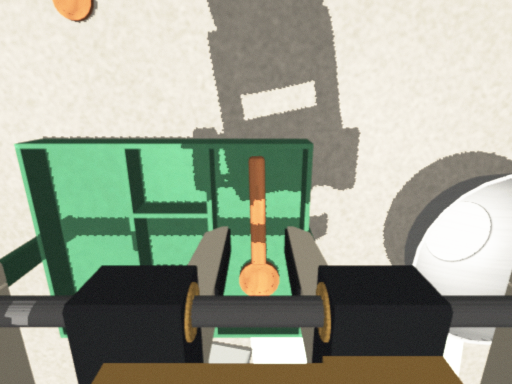

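Spoon lies flat in the left lane (wrist view (258,155)–(258,285)). Now the spatula.

```bash
python3 -m handwheel '{"gripper":[-0.1,-0.1,-0.1,-0.1,-0.1,-0.1,-0.1,-0.1,-0.1,-0.1,-0.1,-0.1,-0.1,-0.1,-0.1,-0.1,-0.1,-0.1],"translation":[[-568,-232,0],[-568,-232,0],[-568,-232,0],[-568,-232,0],[-568,-232,0],[-568,-232,0],[-568,-232,0],[-568,-232,0],[-568,-232,0],[-568,-232,0],[-568,-232,0],[-568,-232,0],[-568,-232,0],[-568,-232,0],[-568,-232,0],[-568,-232,0],[-568,-232,0],[-568,-232,0]],"twist":[10,10,10,10,10,10,10,10,10,10,10,10,10,10,10,10,10,10]}' 40; python3 - <<'E'
from h import *
np.set_printoptions(precision=1,suppress=True)
p=imaging.capture("wrist"); cv2.imwrite("pics/wrist10.png",p["image"][:,:,::-1])
P=cloud(p)*1000; I=cv2.cvtColor(p["image"],cv2.COLOR_RGB2HSV)
m=(P[...,2]>14)&(P[...,2]<30)&(P[...,0]>380)&(P[...,0]<600)&(abs(P[...,1]+342)<50)&(I[...,2]<90)
nl,lab,st,_=cv2.connectedComponentsWithStats(m.astype(np.uint8)); k=1+np.argmax(st[1:,4]); Q=P[lab==k]
v=cv2.fitLine(Q[:,:2].astype(np.float32),cv2.DIST_HUBER,0,.1,.1).ravel(); print(len(Q),Q[:,0].min(),Q[:,0].max(),np.degrees(np.arctan2(v[1],v[0])),v[2:],np.percentile(Q[:,2],[10,90]))
for x in (397,407,420,440,460): print(x, v[3]+(x-v[2])*v[1]/v[0])
rows([407,-331,-27],92)
E
```

```text
time: 15.27
tcp_pos: [0.4062, -0.3302, 0.1286]
tool_rot: [0.693, 0.72, 0.0, -0.001]
force: [0.3, 0.8, 0.0]
opening: 0.0514
1544 388.5773288739006 507.4939967375204 -8.521006 [ 443.9 -336.3] [23.1 25.5]
397 -329.3024
407 -330.80066
420 -332.74838
440 -335.7449
460 -338.74142
tcp [ 406.5 -330.   128.8] yaw 92.2 tilt 0.09 -> shift [ -1.3   0.6 155.8] twist 0.24339562195439157 n 3.7370885108623897
```

View pics/wrist10.png

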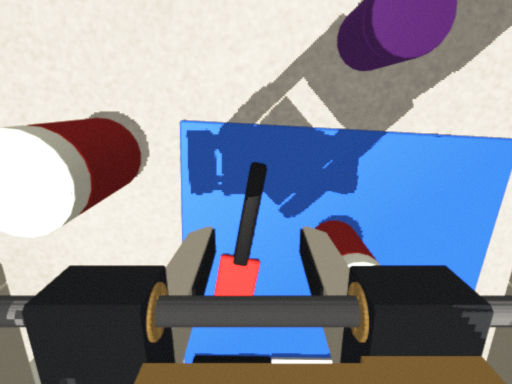

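Spatula: tail at (258,170) and blade at (238,270), angle -8.5°. Its position agrees with the earlier measurement, so I descend.

```bash
python3 -m handwheel '{"gripper":[-0.1,-0.1,-0.1,-0.1,-0.1,-0.1,-0.1,0.5,1,1,1,1,1,1,1,1],"translation":[[0,0,20],[0,0,60],[-1,0,100],[-1,0,135],[-1,0,150],[-1,0,156],[-1,0,156],[-1,0,156],[-1,0,156],[-1,0,156],[-1,0,156],[-1,0,156],[-1,0,156],[-1,0,156],[-1,0,156],[-1,0,156]],"twist":[0,0,0,0,0,0,0,0,0,0,0,0,0,0,0,0]}' 30;python3 - <<'E'
from h import *
p=imaging.capture("wrist"); cv2.imwrite("pics/wrist11.png",p["image"][:,:,::-1])
E
```

```text
time: 16.65
tcp_pos: [0.407, -0.3326, -0.0258]
tool_rot: [0.693, 0.721, -0.0, 0.001]
force: [-0.5, -0.5, 6.1]
opening: 0.018
```

View pics/wrist11.png

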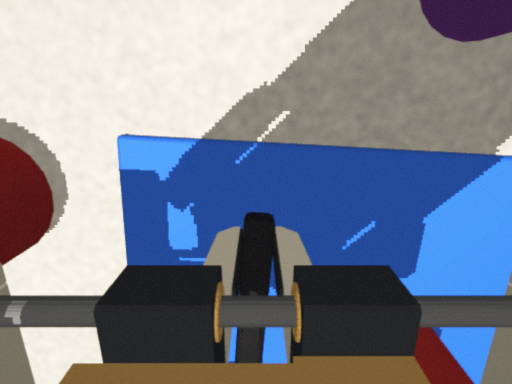

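```bash
python3 -m handwheel '{"gripper":[1,1,1,1,1,1,1],"translation":[[0,0,-15],[0,0,-50],[0,0,-90],[0,0,-130],[0,0,-160],[0,0,-160],[0,0,-160]],"twist":[0,0,0,0,0,0,0]}' 40; python3 - <<'E'
from h import *
np.set_printoptions(precision=1,suppress=True)
o=ctrl.get_obs(); print(o["opening"],o["force"])
p=imaging.capture("scene"); a=p["image"][150:340,100:300]; cv2.imwrite("pics/s12.png",cv2.resize(a[:,:,::-1],None,fx=3,fy=3))
P=cloud(p)*1000
m=(P[...,2]>130)&(P[...,2]<215)&(P[...,0]>430)&(P[...,0]<620)&(abs(P[...,1]+340)<80)
Q=P[m]; print(len(Q))
for x in range(440,620,20):
    S=Q[abs(Q[:,0]-x)<10]
    if len(S): print(x,np.median(S,0),S[:,1].min(),S[:,1].max())
rows([559,88,130],102.2)
E
```

```text
time: 17.28
tcp_pos: [0.4071, -0.3326, 0.1347]
tool_rot: [0.693, 0.721, -0.0, 0.001]
force: [-0.4, 0.3, -1.0]
opening: 0.0176
0.017637212473029948 [-0.4  0.3 -1. ]
402
440 [ 439.2 -334.3  184.7] -342.0823292272248 -324.1600278112562
460 [ 460.9 -333.8  184.7] -341.2867648865977 -324.46372972421045
480 [ 480.9 -333.7  185.2] -341.63666515034834 -325.4638003461547
500 [ 501.4 -333.5  184.1] -350.91118594506565 -309.05084443389666
520 [ 519.9 -334.5  176.3] -355.6189001447637 -309.00423037289073
540 [ 540.6 -332.1  175.4] -355.54115782548246 -306.7751885322362
560 [ 560.6 -332.   174.8] -355.3171551462312 -307.1291837714609
580 [ 574.4 -333.3  176. ] -354.1755355958452 -308.1148328395976
tcp [ 406.4 -331.9  133.1] yaw 92.2 tilt 0.02 -> shift [413.7 168.7   3.2] twist -9.996839666085037 n 10.713887545468559
```

View pics/s12.png

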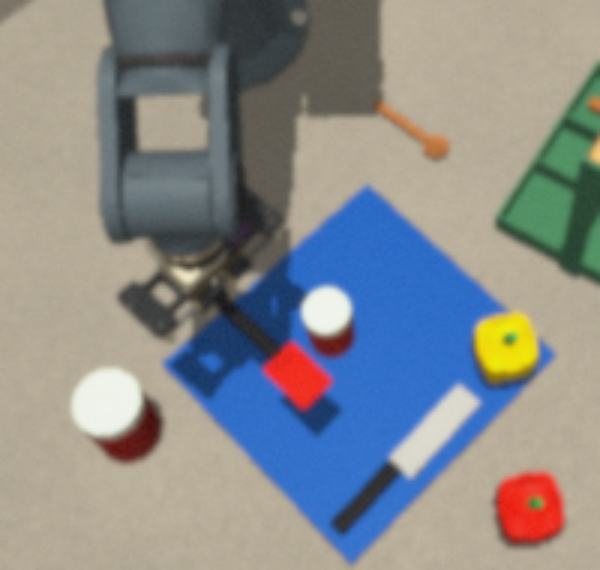

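```bash
python3 -m handwheel '{"gripper":[1,1,1,1,1,1,1,1,1,1,1,1,1,1,1,1,1,1,1],"translation":[[20,1,0],[55,4,0],[95,7,0],[135,10,0],[175,12,0],[215,15,0],[255,18,0],[295,21,0],[330,24,0],[360,26,0],[380,27,0],[390,28,0],[395,55,0],[400,90,0],[407,122,0],[412,150,0],[413,160,0],[413,161,0],[413,161,0]],"twist":[-1,-3,-6,-9,-10.5,-10.5,-10.5,-10.5,-10.5,-10.5,-10.5,-10.5,-10.5,-10.5,-10.5,-10.5,-10.5,-10.5,-10.5]}' 40; cat > c.py <<'E'
from h import *
c,s=np.cos(np.radians(12.2)),np.sin(np.radians(12.2))
def cad(P): return (P[...,0]-615.5)*c+(P[...,1]-198.3)*s, -(P[...,0]-615.5)*s+(P[...,1]-198.3)*c
E
python3 - <<'E'
from c import *
np.set_printoptions(precision=1,suppress=True)
o=ctrl.get_obs(); print(o["opening"],o["force"])
rows([551.5,87.2,130],102.5)
p=imaging.capture("scene"); a=p["image"][80:280,220:420]; cv2.imwrite("pics/s13.png",cv2.resize(a[:,:,::-1],None,fx=3,fy=3))
P=cloud(p)*1000; X,Y=cad(P)
m=(P[...,2]>130)&(P[...,2]<210)&(X>-60)&(X<110)&(abs(Y+95)<50)
for x in range(-60,110,20):
    k=m&(abs(X-x)<10)
    if k.sum(): print(x,Y[k].min(),np.median(Y[k]),Y[k].max(),np.median(P[...,2][k]),X[k].max())
for z in (440,470,500): 
    k=(abs(P[...,2]-z)<15)&(X<100)&(abs(Y)<200); print(z,np.sort(X[k])[-3:])
E
```

```text
time: 18.92
tcp_pos: [0.5508, 0.0861, 0.132]
tool_rot: [0.625, 0.781, -0.001, -0.001]
force: [-0.6, -0.3, -1.5]
opening: 0.0175
0.017484459891151088 [-0.6 -0.3 -1.5]
tcp [550.8  86.1 132. ] yaw 102.7 tilt 0.17 -> shift [0.9 0.9 2. ] twist 0.18370398978527192 n 0.055971350182266885
-60 -107.54337977446136 -101.61887167654899 -90.26719865393567 182.62421794017428 -50.09029971934184
-40 -108.78287864189559 -104.03430448857227 -90.81710921644886 181.93961470857877 -32.36484644209078
0 -108.31991132677817 -103.29974578910613 -92.37831682073806 181.13783421936392 9.637746270558846
20 -122.83478852090309 -102.98850387639774 -77.05703236891159 174.94530299121914 29.89514724100208
40 -122.93284957928446 -101.3501347887468 -76.53312907164916 171.3980046397907 49.315809393293264
60 -124.36841397043773 -102.80712648645704 -73.8563626248845 172.40139845008707 69.71747913568575
80 -122.50802511537745 -99.73255099328219 -79.06608566773477 171.21118689472937 83.3090861373199
440 [-31.5 -31.4 -31.2]
470 [-33.2 -33.  -33. ]
500 [-47.8 -47.5 -44.8]
```

View pics/s13.png

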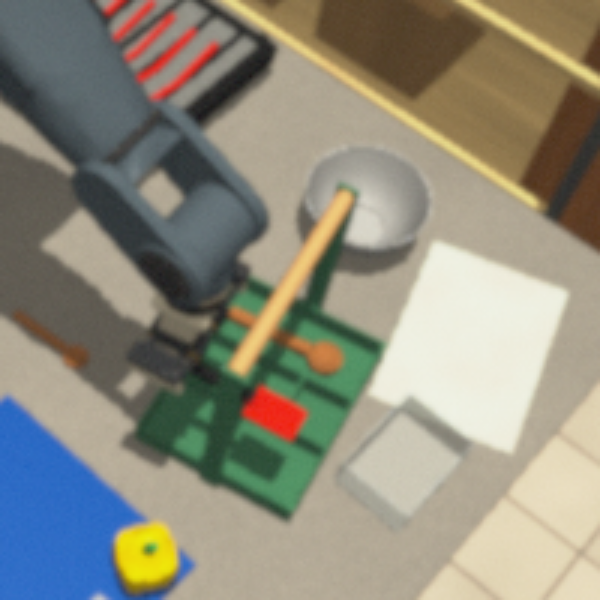

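```bash
python3 -m handwheel '{"gripper":[1,1,1,1,1,1,1,1,1,1,1,1],"translation":[[2,0,10],[3,0,40],[3,0,75],[3,0,110],[3,0,135],[3,0,148],[3,0,152],[3,0,154],[3,0,156],[3,0,158],[3,0,159],[3,0,159]],"twist":[0,0,0,0,0,0,0,0,0,0,0,0]}' 40; python3 - <<'E'
from c import *
np.set_printoptions(precision=1,suppress=True)
o=ctrl.get_obs(); print(o["opening"],np.array(o["force"]),np.array(o["tcp_pos"])*1000)
p=imaging.capture("scene"); a=p["image"][80:280,220:420]; cv2.imwrite("pics/s14.png",cv2.resize(a[:,:,::-1],None,fx=3,fy=3))
P=cloud(p)*1000; X,Y=cad(P); I=cv2.cvtColor(p["image"],cv2.COLOR_RGB2HSV)
m=(P[...,2]<60)&(X>-60)&(X<110)&(abs(Y+95)<46)&((I[...,0]<10)|(I[...,0]>170))&(I[...,1]>150)
for x in range(-60,110,20):
    k=m&(abs(X-x)<10)
    if k.sum(): print(x,Y[k].min(),np.median(Y[k]),Y[k].max(),np.median(P[...,2][k]),X[k].max())
E
```

```text
time: 19.97
tcp_pos: [0.5514, 0.0897, -0.0248]
tool_rot: [0.625, 0.781, 0.0, 0.0]
force: [-0.1, 0.0, -0.6]
opening: 0.0175
0.017495015551266126 [-0.1  0.  -0.6] [551.4  89.7 -24.8]
20 -117.48425026393676 -100.03996083266615 -71.93352375794937 17.773083006446644 29.783286660344906
40 -121.17933387112988 -96.07240141945121 -67.65938590280334 15.809249084810851 49.9021966097461
60 -120.25364176046841 -97.64391112450849 -73.71890061128511 15.676031349573073 69.74197455699118
80 -122.16275821378906 -96.45161212879032 -65.61728761471264 15.144648426541396 83.78219477262819
```

View pics/s14.png

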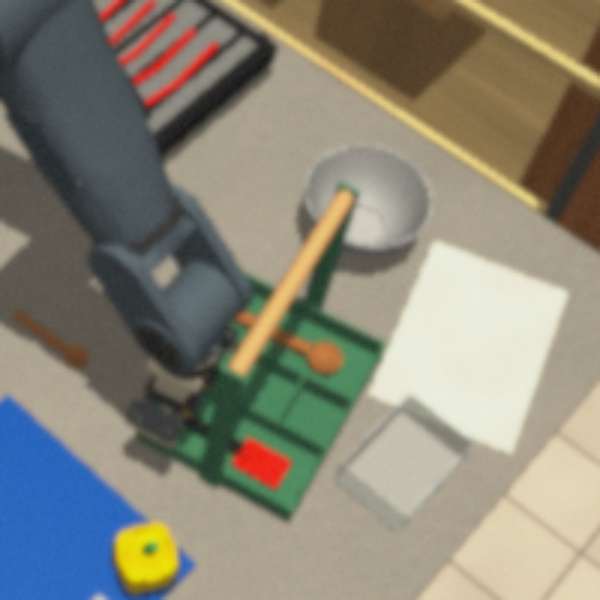

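```bash
python3 -m handwheel '{"gripper":[1,1,1],"translation":[[0,0,2],[0,0,3],[0,0,3]],"twist":[0,0,0]}' 40
```

```text
time: 20.27
tcp_pos: [0.551, 0.0897, -0.0286]
tool_rot: [0.625, 0.781, 0.0, 0.0]
force: [-0.3, -0.4, -0.2]
opening: 0.0178
```

```bash
python3 -m handwheel '{"gripper":[1,1,0.3,0.3,0.3,0.3,0.3,0.3,0.3,0.3,0.3,0.3],"translation":[[0,0,1],[0,0,1],[0,0,1],[0,0,1],[0,0,1],[0,0,1],[0,0,1],[0,0,-20],[0,0,-60],[0,0,-100],[0,0,-140],[0,0,-160]],"twist":[0,0,0,0,0,0,0,0,0,0,0,0]}' 40; python3 - <<'E'
from h import *
p=imaging.capture("wrist"); cv2.imwrite("pics/wrist15.png",p["image"][:,:,::-1])
P=cloud(p)*1000
for r,c in ((200,262),(240,262),(180,290),(200,290)): print(r,c,np.round(P[r,c],1))
print(ctrl.get_obs()["joint_pos"])
E
```

```text
time: 21.27
tcp_pos: [0.5525, 0.0899, 0.1362]
tool_rot: [0.624, 0.781, 0.002, 0.002]
force: [1.0, 1.2, -0.3]
opening: 0.0324
200 262 [577.5 101.6  20.5]
240 262 [625.5 112.6  21.1]
180 290 [551.9 129.2   4.6]
200 290 [575.8 135.5   3.5]
[ 7.80874813e-02  4.11406739e-01  1.67230938e+00  2.85625303e-05
  1.04901587e+00 -1.71461012e+00]
```

View pics/wrist15.png

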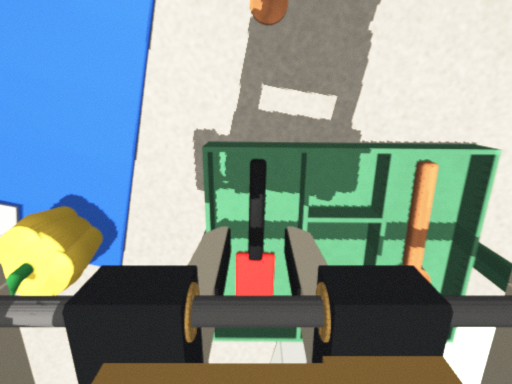

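Spatula is flat in the right lane (black handle (258,165) to red blade (255,285)). Next is the lean: I'll rise, then reach outwards past the workspace edge in small probes and see how the arm's out-of-reach behaviour tilts the tool.

```bash
python3 -m handwheel '{"gripper":[-1,-1,-1,-1,-1,-1,-1,-1,-1,-1,-1,-1,-1,-1,-1,-1],"translation":[[0,-20,-20],[0,-30,-60],[0,-30,-100],[0,-30,-140],[0,-30,-180],[0,-30,-220],[0,-30,-260],[10,0,-270],[20,40,-270],[30,80,-270],[40,120,-270],[50,160,-270],[58,200,-270],[65,240,-270],[72,280,-270],[72,290,-270]],"twist":[0,0,0,0,0,0,0,0,0,0,0,0,0,0,0,0]}' 40; python3 - <<'E'
from h import *
print(np.degrees(ctrl.get_obs()["joint_pos"])); rows([1000,277,400],102)
E
```

```text
time: 22.65
tcp_pos: [0.7818, 0.2105, 0.3959]
tool_rot: [0.625, 0.781, 0.004, 0.003]
force: [1.6, -0.5, 0.8]
opening: 0.0928
[ 1.17614869e+01  5.61579572e+01  4.01097713e+00  3.58307028e-02
  1.19196058e+02 -9.09252248e+01]
tcp [781.8 210.5 395.9] yaw 102.7 tilt 0.64 -> shift [ 16.9 227.5  -1.6] twist 0.7044787208297407 n 5.471419813437462
```

```bash
python3 -m handwheel '{"gripper":[-1,-1,-1,-1],"translation":[[0,40,0],[0,80,0],[0,80,0],[0,80,0]],"twist":[0,0,0,0]}' 40; python3 - <<'E'
from h import *
print(np.degrees(ctrl.get_obs()["joint_pos"])); rows([1000,277,400],102)
E
```

```text
time: 22.98
tcp_pos: [0.8077, 0.2139, 0.3692]
tool_rot: [0.624, 0.781, 0.016, 0.012]
force: [-0.5, -0.6, 0.3]
opening: 0.093
[ 11.59551382  59.69295244   0.68180103   0.1389078  117.30574121
 -91.03074428]
tcp [807.7 213.9 369.2] yaw 102.7 tilt 2.32 -> shift [ 19.3 202.5 -22.5] twist 0.6940801120525748 n 4.909231781183111
```

```bash
python3 -m handwheel '{"gripper":[-1,-1,-1,-1,-1],"translation":[[0,60,-20],[0,150,-50],[0,250,-100],[0,250,-100],[0,250,-100]],"twist":[0,0,0,0,0]}' 40; python3 - <<'E'
from h import *
print(np.degrees(ctrl.get_obs()["joint_pos"])); rows([1000,277,400],102)
E
```

```text
time: 23.4
tcp_pos: [0.8211, 0.2126, 0.3623]
tool_rot: [0.624, 0.781, 0.027, 0.02]
force: [0.2, -0.2, 0.6]
opening: 0.093
[ 11.28717153  60.20754597   0.6810957    0.25322618 115.19343254
 -91.29753526]
tcp [821.1 212.6 362.3] yaw 102.7 tilt 3.92 -> shift [ 23.6 190.8 -24.6] twist 0.704874286666211 n 4.6484025257606305
```

```bash
python3 -m handwheel '{"gripper":[-1,-1,-1],"translation":[[0,-40,0],[0,-80,0],[0,-80,0]],"twist":[0,0,0]}' 40; python3 - <<'E'
from h import *
print(np.degrees(ctrl.get_obs()["joint_pos"])); rows([1000,277,400],102)
E
```

```text
time: 23.65
tcp_pos: [0.7779, 0.2026, 0.3603]
tool_rot: [0.624, 0.781, 0.027, 0.02]
force: [1.0, -0.3, 0.4]
opening: 0.0932
[ 11.19099473  45.61628983  29.02104503   0.23936518 101.52110523
 -91.44955131]
tcp [777.9 202.6 360.3] yaw 102.7 tilt 3.85 -> shift [ 23.8 235.2 -23.9] twist 0.7007069526798091 n 5.697273715619347
```

The lean persists and adds up with each outward push: the tilt is 3.9° with the fingers forward, and it stayed when I backed off. So I'll ratchet it to about 25°.

```bash
python3 -m handwheel '{"gripper":[-1,-1,-1,-1,-1,-1,-1,-1,-1,-1,-1,-1],"translation":[[0,800,-400],[0,800,-400],[0,800,-400],[0,800,-400],[0,800,-400],[0,800,-400],[0,800,-400],[0,800,-400],[0,800,-400],[0,800,-400],[0,800,-400],[0,800,-400]],"twist":[0,0,0,0,0,0,0,0,0,0,0,0]}' 40; python3 - <<'E'
from h import *
np.set_printoptions(precision=3,suppress=True)
o=ctrl.get_obs()
print(np.degrees(o["joint_pos"])); rows([1000,277,400],102); print(R.from_quat(o["tool_rot"]).as_matrix())
E
```

```text
time: 24.65
tcp_pos: [0.8179, 0.2038, 0.3897]
tool_rot: [0.624, 0.78, 0.039, 0.029]
force: [-0.0, -0.0, 0.7]
opening: 0.0932
[ 10.69   58.346   0.682   0.403 115.462 -91.822]
tcp [817.9 203.8 389.7] yaw 102.7 tilt 5.52 -> shift [ 31.4 193.8   8.4] twist 0.7110459195884005 n 4.712740511441042
[[-0.22   0.971  0.093]
 [ 0.975  0.219  0.024]
 [ 0.003  0.096 -0.995]]
```

```bash
python3 -m handwheel '{"gripper":[-1,-1],"translation":[[0,800,-400],[0,800,-400]],"twist":[0,0]}' 40 | grep rot
python3 -m handwheel '{"gripper":[-1],"translation":[[0,800,-400]],"twist":[0]}' 40 | grep rot
python3 - <<'E'
from h import *
np.set_printoptions(precision=3,suppress=True)
o=ctrl.get_obs()
print(o["time"],np.degrees(o["joint_pos"])); rows([1000,277,400],102); print(R.from_quat(o["tool_rot"]).as_matrix())
E
```

```text
tool_rot: [0.623, 0.779, 0.05, 0.038]
tool_rot: [0.623, 0.779, 0.059, 0.045]
24.9 [ 10.503  57.638   0.714   0.607 113.19  -91.924]
tcp [828.9 204.1 401.4] yaw 102.7 tilt 8.47 -> shift [ 33.4 180.7  28.5] twist 0.7241389264553391 n 4.459896575590231
[[-0.22   0.965  0.143]
 [ 0.975  0.217  0.036]
 [ 0.004  0.147 -0.989]]
```

One-row calls give about 1.6° each, so I'll repeat those.

```bash
python3 -m handwheel '{"gripper":[-1],"translation":[[0,800,-400]],"twist":[0]}' 40 | grep rot
python3 -m handwheel '{"gripper":[-1],"translation":[[0,800,-400]],"twist":[0]}' 40 | grep rot
python3 -m handwheel '{"gripper":[-1],"translation":[[0,800,-400]],"twist":[0]}' 40 | grep rot
python3 -m handwheel '{"gripper":[-1],"translation":[[0,800,-400]],"twist":[0]}' 40 | grep rot
python3 -m handwheel '{"gripper":[-1],"translation":[[0,800,-400]],"twist":[0]}' 40 | grep rot
python3 - <<'E'
from h import *
np.set_printoptions(precision=3,suppress=True)
o=ctrl.get_obs()
print(o["time"],np.degrees(o["joint_pos"])); rows([1000,277,400],102); print(R.from_quat(o["tool_rot"]).as_matrix())
E
```

```text
tool_rot: [0.622, 0.778, 0.069, 0.052]
tool_rot: [0.621, 0.777, 0.079, 0.06]
tool_rot: [0.621, 0.776, 0.088, 0.067]
tool_rot: [0.62, 0.775, 0.098, 0.074]
tool_rot: [0.619, 0.774, 0.107, 0.082]
25.3167 [ 10.185  55.366   0.728   1.079 108.431 -92.03 ]
tcp [848.5 205.4 441. ] yaw 102.7 tilt 15.5 -> shift [ 36.1 146.6  83.4] twist 0.7434940790888618 n 4.1360496666803686
[[-0.221  0.94   0.259]
 [ 0.975  0.211  0.065]
 [ 0.006  0.267 -0.964]]
```

```bash
python3 -m handwheel '{"gripper":[-1],"translation":[[0,800,-300]],"twist":[0]}' 40 | grep rot
python3 -m handwheel '{"gripper":[-1],"translation":[[0,800,-300]],"twist":[0]}' 40 | grep rot
python3 -m handwheel '{"gripper":[-1],"translation":[[0,800,-200]],"twist":[0]}' 40 | grep rot
python3 -m handwheel '{"gripper":[-1],"translation":[[0,800,-200]],"twist":[0]}' 40 | grep rot
python3 -m handwheel '{"gripper":[-1],"translation":[[0,800,-200]],"twist":[0]}' 40 | grep rot
python3 -m handwheel '{"gripper":[-1],"translation":[[0,800,-100]],"twist":[0]}' 40 | grep rot
python3 -m handwheel '{"gripper":[-1],"translation":[[0,800,-100]],"twist":[0]}' 40 | grep rot
python3 - <<'E'
from h import *
np.set_printoptions(precision=3,suppress=True)
o=ctrl.get_obs()
print(o["time"],np.degrees(o["joint_pos"])); rows([1000,277,400],102); print(R.from_quat(o["tool_rot"]).as_matrix())
E
```

```text
tool_rot: [0.618, 0.772, 0.117, 0.09]
tool_rot: [0.617, 0.771, 0.127, 0.097]
tool_rot: [0.615, 0.769, 0.137, 0.104]
tool_rot: [0.614, 0.768, 0.146, 0.112]
tool_rot: [0.613, 0.766, 0.155, 0.119]
tool_rot: [0.611, 0.764, 0.165, 0.127]
tool_rot: [0.609, 0.762, 0.175, 0.134]
25.9 [  9.87   54.503   0.749   1.714  99.362 -92.153]
tcp [892.2 211.9 471.8] yaw 102.8 tilt 25.44 -> shift [ 39.   77.  116.5] twist 0.7913962029512618 n 3.475796513226786
[[-0.221  0.881  0.417]
 [ 0.975  0.196  0.103]
 [ 0.008  0.429 -0.903]]
```

```bash
python3 -m handwheel '{"gripper":[-1],"translation":[[0,800,-100]],"twist":[0]}' 40 | grep rot
python3 -m handwheel '{"gripper":[-1,-1,-1],"translation":[[0,-20,0],[0,-40,0],[0,-40,0]],"twist":[0,0,0]}' 40
cat >> h.py <<'E'
def grasp_rows(G,back=0,off=57):
    """rows to bring true grasp point to G (mm) minus back along tool z"""
    o=ctrl.get_obs(); M=R.from_quat(o["tool_rot"]).as_matrix(); z=M[:,2]
    rows(np.array(G)+(off-back)*z)
E
python3 - <<'E'
from h import *
np.set_printoptions(precision=3,suppress=True)
o=ctrl.get_obs(); M=R.from_quat(o["tool_rot"]).as_matrix()
print(o["time"],np.degrees(o["joint_pos"])); print(M); grasp_rows([485,-238,76],120)
p=imaging.capture("wrist"); P=cloud(p)*1000; F=(P-np.array(o["tcp_pos"])*1000)@M
m=(np.abs(F[...,0])<75)&(np.abs(F[...,0])>35)&(np.abs(F[...,1])<14)&(F[...,2]<-25)&(F[...,2]>-60)
q=F[m]; print(len(q),np.percentile(q[:,2],[90,95,99,100]) if len(q) else 0, q.min(0),q.max(0))
print("cam",M.T@(np.array(p["position"])-o["tcp_pos"])*1000)
E
```

```text
tool_rot: [0.608, 0.76, 0.184, 0.141]
time: 26.23
tcp_pos: [0.8642, 0.2052, 0.4568]
tool_rot: [0.608, 0.76, 0.184, 0.141]
force: [2.1, 0.4, 0.9]
opening: 0.0927
26.2333 [  9.7    40.849  29.075   1.852  83.323 -92.751]
[[-0.221  0.871  0.438]
 [ 0.975  0.194  0.107]
 [ 0.009  0.451 -0.892]]
tcp [864.2 205.2 456.8] yaw 102.8 tilt 26.81 -> shift [-351.6 -587.9   63.1] twist None n 16.497135784462408
1370 [-41.183 -39.64  -38.108 -36.954] [-60.527 -10.081 -59.939] [ 61.934   8.217 -36.954]
cam [   0.325  -81.408 -203.915]
```

```bash
python3 -m handwheel '{"gripper":[-1,-1,-1,-1,-1,-1,-1,-1,-1,-1,-1,-1,-1,-1,-1,-1,-1,-1,-1,-1],"translation":[[-352,-588,63],[-352,-588,63],[-352,-588,63],[-352,-588,63],[-352,-588,63],[-352,-588,63],[-352,-588,63],[-352,-588,63],[-352,-588,63],[-352,-588,63],[-352,-588,63],[-352,-588,63],[-352,-588,63],[-352,-588,63],[-352,-588,63],[-352,-588,63],[-352,-588,63],[-352,-588,63],[-352,-588,63],[-352,-588,63]],"twist":[0,0,0,0,0,0,0,0,0,0,0,0,0,0,0,0,0,0,0,0]}' 40; python3 - <<'E'
from h import *
np.set_printoptions(precision=1,suppress=True)
o=ctrl.get_obs(); print(np.degrees(o["joint_pos"])); print(R.from_quat(o["tool_rot"]).as_matrix().round(3))
p=imaging.capture("wrist"); cv2.imwrite("pics/wrist16.png",p["image"][:,:,::-1])
P=cloud(p)*1000
m=(P[...,2]>100)&(P[...,2]<112)&(np.hypot(P[...,0]-485,P[...,1]+238)<45); Q=P[m]
print(len(Q)); 
if len(Q)>20: print("lid",cv2.minEnclosingCircle(Q[:,:2].astype(np.float32)),np.median(Q[:,2]))
for n in("top","scene"):
    q=imaging.capture(n); P=cloud(q)*1000; m=(P[...,2]>100)&(P[...,2]<112)&(np.hypot(P[...,0]-485,P[...,1]+238)<45); Q=P[m]
    if len(Q)>20: print(n,"lid",len(Q),cv2.minEnclosingCircle(Q[:,:2].astype(np.float32)),np.median(Q[:,2]))
grasp_rows([485,-238,76],120);grasp_rows([485,-238,76],0)
E
```

```text
time: 27.95
tcp_pos: [0.4741, -0.2328, 0.1509]
tool_rot: [0.621, 0.755, 0.164, 0.131]
force: [-0.5, -0.3, 0.4]
opening: 0.0927
[ -42.9   12.4  114.4   29.7   42.6 -164.3]
[[-0.2  0.9  0.4]
 [ 1.   0.2  0.1]
 [ 0.   0.4 -0.9]]
3022
lid ((483.1405029296875, -237.27728271484375), 30.230587005615234) 104.69995396391015
top lid 148 ((487.3861999511719, -237.9474639892578), 29.119417190551758) 106.35743032159506
scene lid 177 ((484.4429931640625, -239.7211151123047), 30.118099212646484) 105.14412618805747
tcp [ 473.9 -232.1  150.9] yaw 101.2 tilt 24.2 -> shift [ -8.3 -21.7   9.3] twist None n 0.6002334411809417
tcp [ 473.9 -232.1  150.9] yaw 101.2 tilt 24.2 -> shift [ -8.3 -21.7 129.3] twist None n 3.149317958877719
```

View pics/wrist16.png

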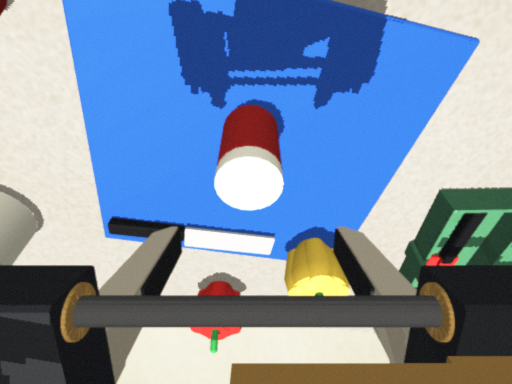

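```bash
python3 - <<'E'
from h import *
np.set_printoptions(precision=4,suppress=True)
o=ctrl.get_obs(); M=R.from_quat(o["tool_rot"]).as_matrix(); print(M)
print("lean az",np.degrees(np.arctan2(M[1,2],M[0,2])),"jaw slope deg",np.degrees(np.arcsin(M[2,0])))
grasp_rows([484.5,-238,76],100)
E
```

```text
[[-0.1942  0.8952  0.4011]
 [ 0.9809  0.175   0.0844]
 [ 0.0054  0.4098 -0.9122]]
lean az 11.883404944631115 jaw slope deg 0.3069077269663707
tcp [ 473.9 -232.1  150.9] yaw 101.2 tilt 24.2 -> shift [ -8.2 -22.2  29.1] twist None n 0.8981986976700652
```

```bash
python3 -m handwheel '{"gripper":[-1,-1,-1,-1,-1,-1],"translation":[[-8,-22,20],[-8,-22,40],[-8,-22,60],[-8,-22,75],[-8,-22,80],[-8,-22,80]],"twist":[0,0,0,0,0,0]}' 40; python3 - <<'E'
from h import *
np.set_printoptions(precision=4,suppress=True)
o=ctrl.get_obs(); M=R.from_quat(o["tool_rot"]).as_matrix(); print(np.degrees(o["joint_pos"]))
print("lean az",np.degrees(np.arctan2(M[1,2],M[0,2])),"jaw slope deg",np.degrees(np.arcsin(M[2,0])))
grasp_rows([484.5,-238,76],0)
p=imaging.capture("wrist"); cv2.imwrite("pics/wrist17.png",p["image"][:,:,::-1])
E
```

```text
time: 28.6
tcp_pos: [0.4975, -0.2304, 0.079]
tool_rot: [0.63, 0.753, 0.149, 0.122]
force: [0.3, 0.0, -0.2]
opening: 0.0933
[ -39.4752   21.203   114.2915   31.3346   33.943  -164.2457]
lean az 10.78765035976161 jaw slope deg 0.23990832422665057
tcp [ 497.5 -230.4   79. ] yaw 100.2 tilt 22.19 -> shift [ -5.2 -14.3  54.4] twist None n 1.3552261119905642
```

View pics/wrist17.png

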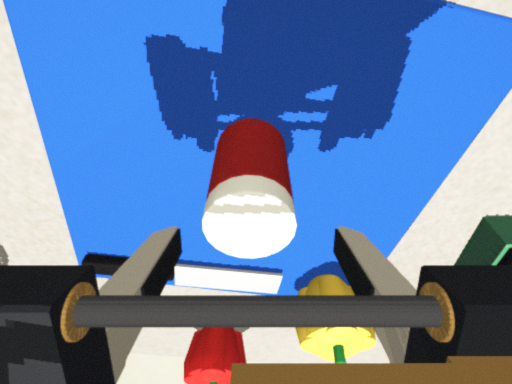

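```bash
python3 -m handwheel '{"gripper":[-1,-1,-1,-1],"translation":[[-5,-14,10],[-5,-14,30],[-5,-14,45],[-5,-14,45]],"twist":[0,0,0,0]}' 40; python3 - <<'E'
from h import *
np.set_printoptions(precision=4,suppress=True)
o=ctrl.get_obs(); M=R.from_quat(o["tool_rot"]).as_matrix(); print(np.degrees(o["joint_pos"]))
print("lean az",np.degrees(np.arctan2(M[1,2],M[0,2])),"jaw slope deg",np.degrees(np.arcsin(M[2,0])))
grasp_rows([484.5,-238,74],0)
E
```

```text
time: 28.98
tcp_pos: [0.5083, -0.2321, 0.0383]
tool_rot: [0.635, 0.751, 0.139, 0.116]
force: [0.2, -0.4, 0.2]
opening: 0.0931
[ -38.009    26.3932  113.4814   32.2024   29.7052 -164.2446]
lean az 9.826764662307461 jaw slope deg 0.11801170045438454
tcp [ 508.3 -232.1   38.3] yaw 99.5 tilt 20.87 -> shift [ -1.8 -10.1  15. ] twist None n 0.43553179965138467
```

```bash
python3 -m handwheel '{"gripper":[-1,-1,-1],"translation":[[-2,-8,8],[-2,-11,15],[-2,-11,15]],"twist":[0,0,0]}' 40; python3 - <<'E'
from h import *
np.set_printoptions(precision=4,suppress=True)
o=ctrl.get_obs(); M=R.from_quat(o["tool_rot"]).as_matrix()
print("lean az",np.degrees(np.arctan2(M[1,2],M[0,2])),"jaw slope deg",np.degrees(np.arcsin(M[2,0])))
grasp_rows([484.5,-238,74],0)
p=imaging.capture("wrist"); cv2.imwrite("pics/wrist18.png",p["image"][:,:,::-1])
E
```

```text
time: 29.23
tcp_pos: [0.5071, -0.2336, 0.0251]
tool_rot: [0.638, 0.75, 0.134, 0.114]
force: [0.3, -0.0, -0.6]
opening: 0.0931
lean az 9.216690853353803 jaw slope deg 0.007259668884731647
tcp [ 507.1 -233.6   25.1] yaw 99.2 tilt 20.24 -> shift [-0.7 -4.7  3.2] twist None n 0.1369788198473599
```

View pics/wrist18.png

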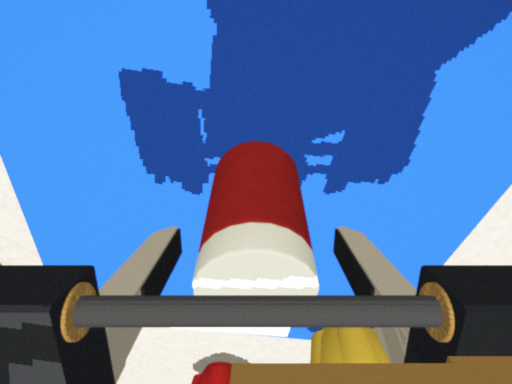

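Jar is centred between the fingers (x≈255) with the jaws level. A small correction, then close.

```bash
python3 -m handwheel '{"gripper":[-1,-1,0,0.5,1,1,1,1,1,1,1],"translation":[[-1,-5,3],[-1,-5,3],[-1,-5,3],[-1,-5,3],[-1,-5,3],[-1,-5,3],[-1,-5,3],[-1,-5,3],[-1,-5,3],[-1,-5,3],[-1,-5,3]],"twist":[0,0,0,0,0,0,0,0,0,0,0]}' 35; python3 - <<'E'
from h import *
np.set_printoptions(precision=4,suppress=True)
o=ctrl.get_obs(); M=R.from_quat(o["tool_rot"]).as_matrix(); print(o["opening"],np.degrees(o["joint_pos"]))
print("lean az",np.degrees(np.arctan2(M[1,2],M[0,2])),"jaw slope deg",np.degrees(np.arcsin(M[2,0])))
grasp_rows([484.5,-238,74],0); print(M.T@np.array([0,0,1]))
E
```

```text
time: 30.2
tcp_pos: [0.5055, -0.2346, 0.0226]
tool_rot: [0.639, 0.749, 0.132, 0.113]
force: [0.9, -0.5, 0.5]
opening: 0.0596
0.0596289525923798 [ -37.9393   28.0514  113.6108   32.1128   28.1085 -164.2413]
lean az 8.990373005167761 jaw slope deg -0.04557632115079628
tcp [ 505.5 -234.6   22.6] yaw 99.1 tilt 20.05 -> shift [-0.1 -2.4  1.5] twist None n 0.06773355779229286
[-0.0008  0.3428 -0.9394]
```

```bash
python3 -m handwheel '{"gripper":[1,1,1,1,1,1],"translation":[[0,3,-9],[0,10,-28],[0,17,-47],[0,22,-60],[0,24,-66],[0,24,-66]],"twist":[0,0,0,0,0,0]}' 35; cat >> c.py <<'E'
def w2t(d):
    M=R.from_quat(ctrl.get_obs()["tool_rot"]).as_matrix(); return np.round(M.T@np.array(d),1)
def jarfit(names=("top","scene"),zlo=150,zhi=200,c=None,r=60):
    for n in names:
        q=imaging.capture(n); P=cloud(q)*1000; I=q["image"].astype(int)
        m=(np.hypot(P[...,0]-c[0],P[...,1]-c[1])<r)&(P[...,2]>zlo)&(P[...,2]<zhi)&(I.min(-1)>(105 if n=="top" else 150))
        nl,lab,st,_=cv2.connectedComponentsWithStats(m.astype(np.uint8))
        if nl<2: print(n,"none"); continue
        Q=P[lab==1+np.argmax(st[1:,4])]; z=np.percentile(Q[:,2],85); Q=Q[Q[:,2]>z-6]
        A=np.c_[Q[:,:2],np.ones(len(Q))]; co=np.linalg.lstsq(A,Q[:,2],rcond=None)[0]
        print(n,len(Q),"lid circle",cv2.minEnclosingCircle(Q[:,:2].astype(np.float32)),"z",round(np.median(Q[:,2]),1),"slope deg",np.round(np.degrees(np.arctan(co[:2])),1))
E
python3 - <<'E'
from c import *
o=ctrl.get_obs(); print(o["opening"],o["force"],np.degrees(o["joint_pos"]).round(1))
rows([0,0,0])
jarfit(c=(485,-238),zlo=140,zhi=195)
p=imaging.capture("scene"); a=p["image"][150:340,100:300]; cv2.imwrite("pics/s19.png",cv2.resize(a[:,:,::-1],None,fx=3,fy=3))
p=imaging.capture("wrist"); cv2.imwrite("pics/wrist19.png",p["image"][:,:,::-1])
print(w2t([43,417,-5]),w2t([0,0,100]),w2t([97.7,21.1,0]),w2t([-21.1,97.7,0]))
E
```

```text
time: 30.7
tcp_pos: [0.5058, -0.2349, 0.0944]
tool_rot: [0.638, 0.75, 0.132, 0.114]
force: [0.3, 0.0, -1.7]
opening: 0.0597
0.059722674144549986 [ 0.28018139  0.04544727 -1.70675443] [ -37.9   20.5  111.5   24.9   36.5 -155.8]
tcp [ 505.8 -234.9   94.4] yaw 99.1 tilt 20.13 -> shift [ 312.4 -466.2  -71.2] twist None n 13.56473106522616
top 29 lid circle ((505.46112060546875, -235.09048461914062), 16.885774612426758) z 179.7 slope deg [1.3 7.1]
scene 130 lid circle ((488.0590515136719, -237.49673461914062), 28.3337345123291) z 175.3 slope deg [0.7 0.5]
[404.9 100.2  42. ] [  0.1  34.2 -94. ] [ 5.4 93.8 34.1] [99.8 -5.  -1.8]
```

View pics/s19.png

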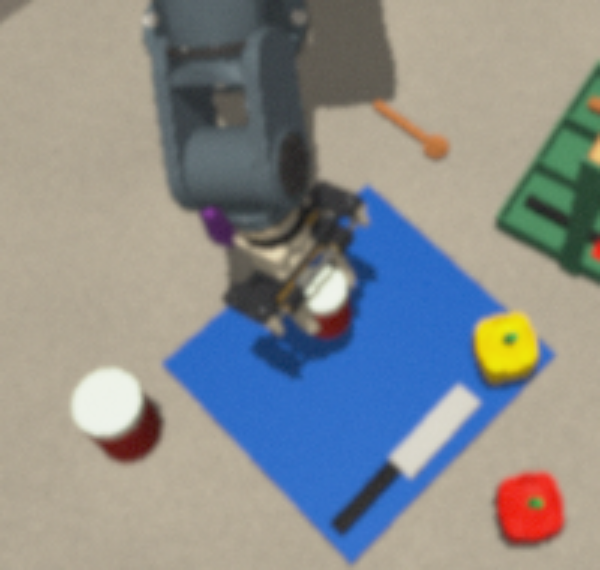

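View pics/wrist19.png

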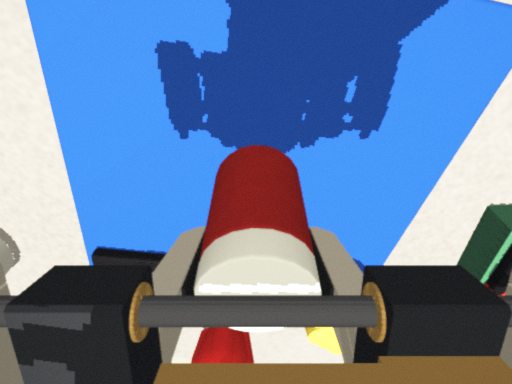

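```bash
python3 -m handwheel '{"gripper":[1,1,1,1,1,1,1,1,1,1,1,1,1,1,1,1,1],"translation":[[10,2,1],[30,7,3],[60,15,5],[95,24,9],[130,33,12],[165,42,15],[200,50,18],[235,59,22],[270,68,25],[305,77,28],[340,86,31],[370,93,34],[390,98,36],[400,101,37],[405,102,37],[405,102,37],[405,102,37]],"twist":[0,0,0,0,0,0,0,0,0,0,0,0,0,0,0,0,0]}' 35; python3 - <<'E'
from c import *
np.set_printoptions(precision=1,suppress=True)
o=ctrl.get_obs(); print(o["opening"],o["force"],np.degrees(o["joint_pos"]).round(1))
rows([0,0,0])
jarfit(("scene",),c=(527,179),zlo=140,zhi=195)
p=imaging.capture("scene"); a=p["image"][80:280,220:420]; cv2.imwrite("pics/s20.png",cv2.resize(a[:,:,::-1],None,fx=3,fy=3))
P=cloud(p)*1000; X,Y=cad(P)
m=(I:=p["image"].max(-1)<110)&(X<100)&(X>-250)&(abs(Y)<200)
for z in range(180,600,30):
    k=m&(abs(P[...,2]-z)<15); k&=~((abs(X)<22))
    if k.sum(): print(z,k.sum(),np.sort(X[k])[-3:])
p=imaging.capture("wrist"); cv2.imwrite("pics/wrist20.png",p["image"][:,:,::-1])
print(w2t([0,0,100]),w2t([97.7,21.1,0]),w2t([-21.1,97.7,0]))
E
```

```text
time: 32.32
tcp_pos: [0.5478, 0.1824, 0.0923]
tool_rot: [0.639, 0.75, 0.132, 0.113]
force: [-0.7, -0.0, -2.2]
opening: 0.0596
0.05964129694694087 [-0.7 -0.  -2.2] [ 14.9  20.7 111.6  -4.3  27.9 -80.8]
tcp [547.8 182.4  92.3] yaw 99.1 tilt 19.99 -> shift [ -93.1 -567.  -108. ] twist None n 14.020474974712101
scene 73 lid circle ((534.3432006835938, 182.52532958984375), 30.169477462768555) z 174.9 slope deg [-2.4  0.4]
180 3 [-95.8 -94.6 -92.2]
210 42 [-97.7 -95.6 -93.3]
240 390 [-79.7 -79.7 -78.2]
270 63 [-88.3 -87.8 -86.4]
300 76 [-109.6 -109.1 -109. ]
330 41 [-113.3 -111.2 -109.5]
360 110 [-120.1 -119.2 -118.1]
390 249 [-125.5 -125.2 -124.5]
420 527 [-127.7 -127.1 -126.8]
450 322 [-150.5 -148.8 -147.4]
480 239 [-187.4 -186.  -185.5]
510 187 [-222.2 -220.5 -219.6]
540 3 [-250.  -247.4 -236.6]
[ -0.1  34.2 -94. ] [ 5.5 93.8 34.2] [99.8 -5.1 -1.9]
```

View pics/s20.png

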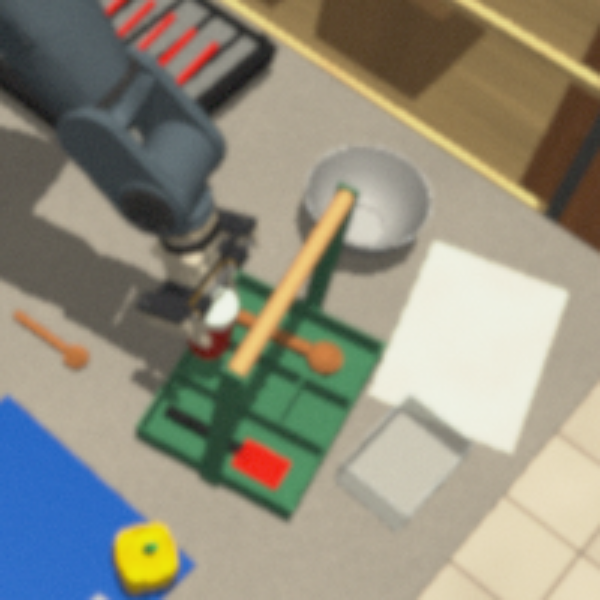

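View pics/wrist20.png

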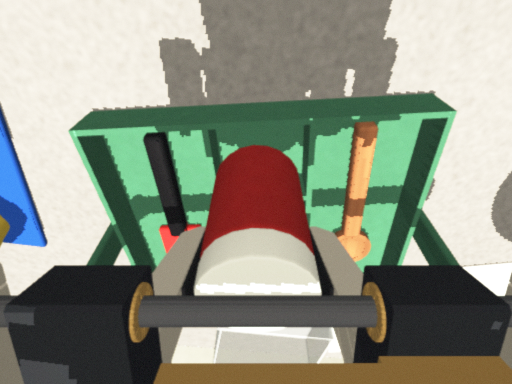

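Jar is upright and in line with the bay. The measured arm profile leaves about 13 mm to the handle bar. I'll lower slightly and slide in under the handle.

```bash
python3 -m handwheel '{"gripper":[1,1,1,1,1,1,1,1,1,1],"translation":[[0,-4,10],[0,-8,21],[0,-10,26],[1,4,31],[2,18,36],[3,32,41],[4,43,46],[4,51,48],[4,51,48],[4,51,48]],"twist":[0,0,0,0,0,0,0,0,0,0]}' 35; python3 - <<'E'
from c import *
np.set_printoptions(precision=1,suppress=True)
o=ctrl.get_obs(); print(o["opening"],o["force"],np.degrees(o["joint_pos"]).round(1))
rows([0,0,0])
p=imaging.capture("scene"); a=p["image"][100:240,240:380]; cv2.imwrite("pics/s21.png",cv2.resize(a[:,:,::-1],None,fx=4.2,fy=4.2))
P=cloud(p)*1000; X,Y=cad(P)
m=(p["image"].max(-1)<110)&(X<100)&(X>-250)&(abs(Y)<200)&~(abs(X)<18)
for z in range(180,400,20):
    k=m&(abs(P[...,2]-z)<10)
    if k.sum(): print(z,k.sum(),np.sort(X[k])[-3:])
p=imaging.capture("wrist"); cv2.imwrite("pics/wrist21.png",p["image"][:,:,::-1])
E
```

```text
time: 33.3
tcp_pos: [0.611, 0.1963, 0.065]
tool_rot: [0.639, 0.749, 0.132, 0.113]
force: [0.3, -0.2, -1.9]
opening: 0.0601
0.06014927908324059 [ 0.3 -0.2 -1.9] [ 14.6  28.8 103.2  -4.1  28.1 -81.2]
tcp [611.  196.3  65. ] yaw 99.1 tilt 20.01 -> shift [ -97.2 -618.3 -156. ] twist None n 15.467492845172313
180 22 [-48.4 -40.8 -37.6]
200 64 [-34.4 -34.3 -34.3]
220 283 [-30.6 -30.1 -28.8]
240 23 [-29.8 -29.7 -28.4]
260 14 [-85.6 -80.1 -70.4]
280 64 [-44.  -43.2 -39.8]
300 14 [-68.4 -65.4 -52.4]
320 40 [-55.9 -55.5 -54.6]
340 78 [-58.7 -58.5 -58.1]
360 137 [-61.2 -60.8 -60.7]
380 268 [-62.7 -62.  -61.5]
```

View pics/s21.png

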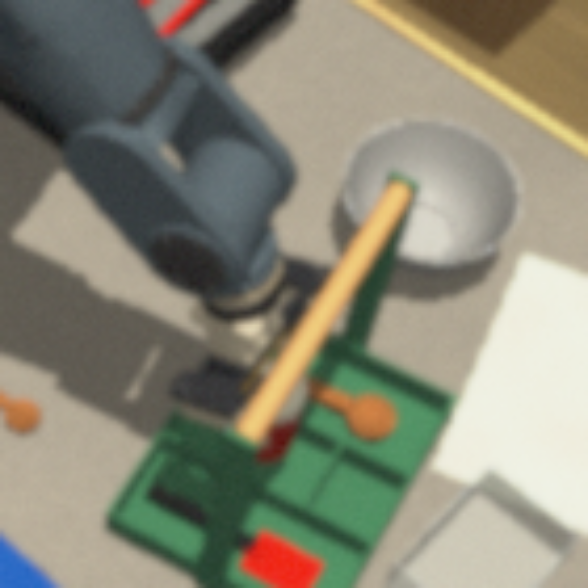

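View pics/wrist21.png

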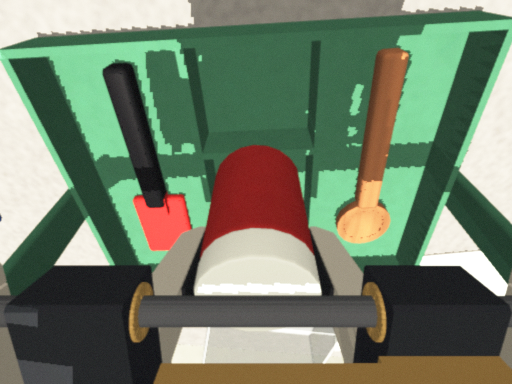

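```bash
python3 - <<'E'
from c import *
from scipy.optimize import least_squares
np.set_printoptions(precision=1,suppress=True)
p=imaging.capture("wrist"); P=cloud(p)*1000; X,Y=cad(P); I=cv2.cvtColor(p["image"],cv2.COLOR_RGB2HSV)
red=((I[...,0]<8)|(I[...,0]>172))&(I[...,1]>150)
m=red&(abs(Y)<38)&(X>-70)&(X<30)&(P[...,2]>50)&(P[...,2]<150); x,y,z=X[m],Y[m],P[...,2][m]
print(m.sum(),z.min(),z.max())
f=least_squares(lambda q: np.hypot(x-q[0]-q[2]*(z-90),y-q[1]-q[3]*(z-90))-30,[-25,0,0,0],loss="soft_l1"); print("jar axis X,Y at z=90, lean",f.x[:2],np.degrees(f.x[2:]),"rms",np.sqrt(np.mean(f.fun**2)))
g=(I[...,0]>50)&(I[...,0]<95)
for nm,sel in (("outer near wall",(X<-100)&(X>-130)&(abs(Y)<30)),("cross wall",(X<-30)&(X>-60)&(abs(Y)<35)),("divL",(X<-50)&(X>-105)&(Y>30)&(Y<60)),("divR",(X<-50)&(X>-105)&(Y<-30)&(Y>-60)),("outL",(X<-20)&(X>-105)&(Y>130)&(Y<165)),("outR",(X<-20)&(X>-105)&(Y<-130)&(Y>-165))):
    k=sel&g&(P[...,2]>37)&(P[...,2]<46)
    if k.sum(): print(nm,k.sum(),"X",np.percentile(X[k],[3,50,97]),"Y",np.percentile(Y[k],[3,50,97]))
k=g&(abs(Y)<35)&(X>-110)&(X<-50)&(P[...,2]<20); print("floor",np.median(P[...,2][k]))
k=red&(abs(Y)<38)&(X>-70)&(X<30)&(P[...,2]>20); print("lowest red z",np.percentile(P[...,2][k],[0.5,2]))
E
```

```text
7312 51.10643223028141 129.56666909533837
jar axis X,Y at z=90, lean [-27.    0.9] [ 0.1 -0.1] rms 0.36455149526569514
outer near wall 1053 X [-120.4 -118.  -115.5] Y [-28.3  -0.   28. ]
cross wall 307 X [-45.8 -43.8 -40.6] Y [-33.9 -16.4  34.1]
divL 681 X [-103.7  -80.7  -52.1] Y [42.1 44.5 47. ]
divR 669 X [-103.9  -80.9  -51.7] Y [-42.7 -40.1 -37.7]
outL 1180 X [-103.4  -70.9  -24. ] Y [146.5 148.9 152. ]
outR 1000 X [-103.3  -70.2  -24. ] Y [-147.9 -144.7 -142.2]
floor 3.7081903182375893
lowest red z [53.1 55.2]
```

Cylinder fit: the jar leans 0.1°, its axis at X=-27, Y=0.9, and the bay centre is at about X=-0.7, Y=2.1. So 22 mm further forward.

```bash
python3 -m handwheel '{"gripper":[1,1,1,1,1],"translation":[[1,8,3],[2,15,5.5],[2.4,20.6,7.5],[2.4,20.6,7.5],[2.4,20.6,7.5]],"twist":[0,0,0,0,0]}' 35; cat > jar2.py <<'E'
from c import *
from scipy.optimize import least_squares
np.set_printoptions(precision=1,suppress=True)
def fit(lo=50,hi=150):
    p=imaging.capture("wrist"); P=cloud(p)*1000; X,Y=cad(P); I=cv2.cvtColor(p["image"],cv2.COLOR_RGB2HSV)
    red=((I[...,0]<8)|(I[...,0]>172))&(I[...,1]>150)
    m=red&(abs(Y)<38)&(X>-70)&(X<30)&(P[...,2]>lo)&(P[...,2]<hi); x,y,z=X[m],Y[m],P[...,2][m]
    f=least_squares(lambda q: np.hypot(x-q[0]-q[2]*(z-90),y-q[1]-q[3]*(z-90))-30,[-5,0,0,0],loss="soft_l1"); print("jar X,Y, lean",f.x[:2],np.degrees(f.x[2:]),"rms",np.sqrt(np.mean(f.fun**2)),"z",z.min(),z.max())
    g=(I[...,0]>50)&(I[...,0]<95)
    k=(X<-30)&(X>-60)&(abs(Y)<35)&g&(P[...,2]>37)&(P[...,2]<46); print("cross wall X",np.percentile(X[k],[3,50,97]))
    cv2.imwrite("pics/wfit%d.png"%p["shot"],p["image"][:,:,::-1]); print("shot",p["shot"])
E
python3 - <<'E'
from jar2 import *
o=ctrl.get_obs(); print(o["force"],np.array(o["tcp_pos"])*1000); fit()
p=imaging.capture("scene"); P=cloud(p)*1000; X,Y=cad(P)
m=(p["image"].max(-1)<110)&(X<-13)&(X>-250)&(abs(Y)<130)
for z in range(240,340,10):
    k=m&(abs(P[...,2]-z)<5)
    if k.sum(): print(z,k.sum(),np.sort(X[k])[-3:])
E
```

```text
time: 33.87
tcp_pos: [0.6328, 0.2026, 0.0649]
tool_rot: [0.639, 0.75, 0.132, 0.113]
force: [-0.3, -0.4, -2.1]
opening: 0.0593
[-0.3 -0.4 -2.1] [632.8 202.6  64.9]
jar X,Y, lean [-3.9  2.3] [ 0.1 -0. ] rms 0.3663120166448503 z 50.406892302660985 129.4092541719346
cross wall X [-45.7 -43.3 -40.5]
shot 54
240 3 [-68.5 -67.2 -63.1]
250 2 [-82.3 -68.6]
260 1 [-78.6]
270 24 [-48.6 -46.3 -43. ]
280 40 [-22.7 -22.1 -21.4]
290 15 [-24.7 -23.2 -22.4]
300 5 [-54.9 -51.7 -49.3]
310 8 [-41.  -33.  -27.8]
320 24 [-33.3 -33.1 -32.8]
330 38 [-36.9 -36.4 -36.2]
```

```bash
python3 -m handwheel '{"gripper":[1,1,1,1,1,1,1],"translation":[[0,-3.5,9.5],[0,-7,19],[0,-10.5,28],[0,-13,35],[0,-14.5,40],[0,-14.5,40],[0,-14.5,40]],"twist":[0,0,0,0,0,0,0]}' 35; python3 - <<'E'
from jar2 import *
o=ctrl.get_obs(); print(o["force"],np.array(o["tcp_pos"])*1000); fit(20,110)
E
```

```text
time: 34.55
tcp_pos: [0.6325, 0.2025, 0.0222]
tool_rot: [0.639, 0.75, 0.132, 0.113]
force: [-0.7, -0.0, -1.8]
opening: 0.0596
[-0.7 -0.  -1.8] [632.5 202.5  22.2]
jar X,Y, lean [-4.   2.2] [ 0.2 -0. ] rms 0.3782573125766656 z 20.09601919166465 86.69505326938385
cross wall X [-45.8 -43.5 -40.6]
shot 56
```

```bash
python3 -m handwheel '{"gripper":[1,1,1],"translation":[[0,-0.5,1.5],[0,-0.8,2.3],[0,-0.8,2.3]],"twist":[0,0,0]}' 35 | egrep 'pos|force'; python3 -m handwheel '{"gripper":[1,1],"translation":[[0,-0.2,0.7],[0,-0.2,0.7]],"twist":[0,0]}' 35
```

```text
tcp_pos: [0.6327, 0.2025, 0.0202]
force: [0.4, 0.2, -2.9]
time: 35.02
tcp_pos: [0.6329, 0.2025, 0.0197]
tool_rot: [0.639, 0.749, 0.132, 0.113]
force: [-0.1, -0.9, -0.4]
opening: 0.0599
```

```bash
python3 -m handwheel '{"gripper":[1,1,0,-0.3,-0.7,-0.7,-0.7,-0.7,-0.7],"translation":[[0,-0.1,0.4],[0,-0.1,0.4],[0,-0.1,0.4],[0,-0.1,0.4],[0,-0.1,0.4],[0,-0.1,0.4],[0,-0.1,0.4],[0,-0.1,0.4],[0,-0.1,0.4]],"twist":[0,0,0,0,0,0,0,0,0]}' 35; python3 - <<'E'
from jar2 import *
o=ctrl.get_obs(); print(o["opening"],o["force"],np.array(o["tcp_pos"])*1000); fit(20,110)
E
ls -t pics|head -1
```

```text
time: 35.77
tcp_pos: [0.6328, 0.2025, 0.019]
tool_rot: [0.639, 0.75, 0.132, 0.113]
force: [0.5, 0.7, -0.0]
opening: 0.0789
0.07889100229569691 [ 0.5  0.7 -0. ] [632.8 202.5  19. ]
jar X,Y, lean [-3.7  2.1] [ 0.1 -0.1] rms 0.3679053119444988 z 20.003517390715515 84.24727541221733
cross wall X [-45.8 -43.5 -40.7]
shot 57
wfit57.png
```

```bash
python3 -m handwheel '{"gripper":[-0.7,-0.7,-0.7,-0.7,-0.7,-0.7,-0.7,-0.7,-0.7,-0.7],"translation":[[0,-8,-3],[0,-22,-8],[0,-40,-15],[0,-62,-23],[0,-88,-32],[0,-115,-42],[0,-115,-80],[0,-115,-115],[0,-115,-130],[0,-115,-130]],"twist":[0,0,0,0,0,0,0,0,0,0]}' 35; python3 - <<'E'
from jar2 import *
o=ctrl.get_obs(); print(o["opening"],o["force"],np.array(o["tcp_pos"])*1000); fit(20,110)
p=imaging.capture("wrist"); cv2.imwrite("pics/wrist22.png",p["image"][:,:,::-1])
p=imaging.capture("scene"); cv2.imwrite("pics/s22.png",cv2.resize(p["image"][90:340,110:430,::-1],None,fx=2.4,fy=2.4))
P=cloud(p)*1000; X,Y=cad(P); I=cv2.cvtColor(p["image"],cv2.COLOR_RGB2HSV)
for l in ("knife","yellow_pepper","bowl"):
    for r in imaging.recognise(l,p)[:2]: print(l,round(r["conf"],2),np.array(r["position"])*1000)
E
```

```text
time: 36.65
tcp_pos: [0.4822, 0.1787, 0.1049]
tool_rot: [0.638, 0.749, 0.134, 0.114]
force: [-0.4, 0.1, 0.3]
opening: 0.0786
0.07860545355677144 [-0.4  0.1  0.3] [482.2 178.7 104.9]
jar X,Y, lean [-3.7  2.3] [ 0.1 -0.1] rms 0.4961931383915944 z 20.096548531542606 83.88006196335566
cross wall X [-46.2 -43.9 -40.7]
shot 58
knife 0.59 [ 671.3 -272.7   18.6]
yellow_pepper 0.83 [ 676.5 -118.6   86.1]
bowl 0.7 [534.5 569.6  43.7]
```

View pics/wrist22.png

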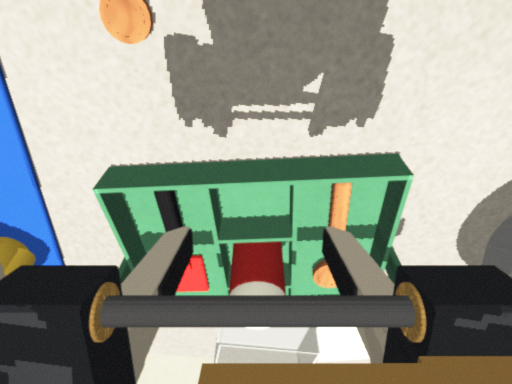

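View pics/s22.png

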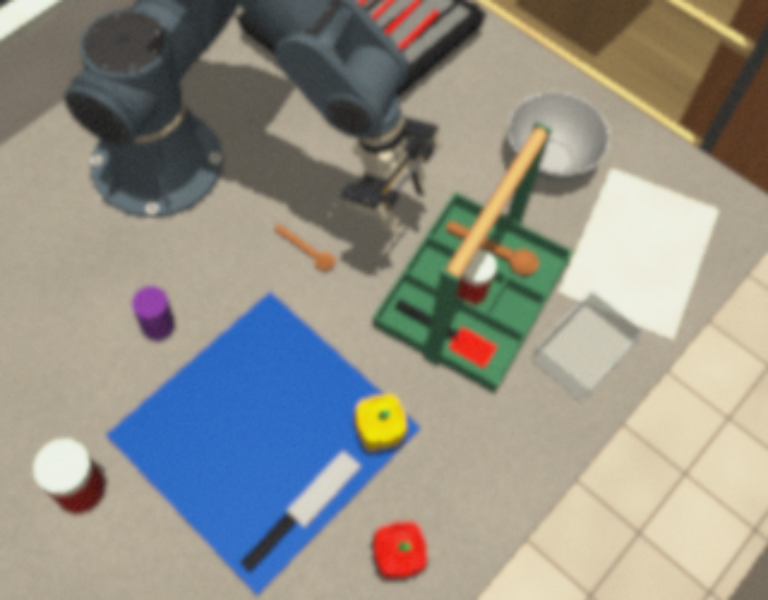

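Wrist view: the jar stands in the bay at (257,275), with the spatula in the right lane and the spoon in the left. The scene view shows the knife, pepper and bowl where they were, and the gripper is touching nothing.

```bash
python3 -c "
from plant import ctrl
print(ctrl.get_obs()['time'],ctrl.sign_off())"
```

```text
the job is handed in; nothing more can be done
36.95 None
```

The caddy is packed and the job is handed in at 36.95 s of robot time. The spoon is in the left lane, the spatula is in the right lane, and the jar stands in the middle bay under the handle.

**Last checks**
- **Jar:** the cylinder fit shows it leaning 0.1°, about 3 mm off the bay centre towards the robot, standing on the floor after release.
- **Spoon and spatula:** both lie within their lanes in the last pictures. After release I measured the spatula's handle level to within about 1 mm; the spoon I checked only by eye.
- **Left alone:** the knife and bowl read within 4 mm of where they started. The pepper read about 4 mm different between two network readings, which is within their error. The other jars and the small spoon look unmoved.
- **Forces:** the highest I read was about 6 N, when the fingertips touched the board while gripping the spatula.

**What went wrong or disagreed**
- **Fingertips:** the real fingertips end about 38 mm short of the reported TCP. My first grasp of the spoon therefore closed on air above it; I measured the offset with the cameras and corrected for it.
- **Tool lean:** moves cannot tilt the tool directly, so I got the lean for passing under the handle by pushing past the edge of the arm's reach. It reached about 27°, then fell to 20° at the jar because the last joint hit its range limit. That still left roughly 10 mm or more to the handle bar.

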